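# Pack the slot cars into the pit box

### The job

Race night is over: pack the slot cars that are out on the bench into the plywood pit box. Its lid is held by a stiff ball catch, so slip the pry blade into the slot under the lid's front edge, lever the lid up with it and swing the lid fully open; stand each car on its wheels in a bay of its own, lying front to back, either way round; then close the lid until it snaps fully home and its edge meets the box all round. Leave the pry blade lying flat in its plywood tray and do not disturb the mug, the hand controller or the oil bottle.

Things in the scene. Friction and masses are not known exactly. Their poses are not given: they have to be found in the camera images.
- pitbox: Plywood pit box, fixed and heavy, 200 mm front to back (its x axis runs from front to back), 236 mm wide (y), closed height 114 mm; the base is 80 mm high up to the seam, the lid is the upper 34 mm. Origin: centre of the underside. Two drawer fronts on its front face are for show.
- pry_slot (a point): Middle of the pry slot's mouth, on the box's front face, 4 mm above the seam. Slot: 50 mm wide, 9 mm high cut in the lower edge of the lid's front wall (6 mm). Behind it the lid's latch block (30 mm deep) leaves 7 mm above the base's flat rail (36 mm deep, at seam height). Put the blade 30 to 34 mm in on the rail; handle down levers it over the rail's front edge and lifts the lid.
- lid_hinge (a point): Middle of the hinge line, at the back top edge of the base at seam height (80 mm); the line runs along y of the pit box. Axes as the pit box, they do not turn with the lid.
- lid (a joint): Lid angle (rad): 0 shut, 1.65 fully open (stop). Shell 236 x 200 x 34 mm, 6 mm walls, top 5 mm, 0.25 kg; a friction hinge lets it stay where it is left (about 3 N at the front edge to raise it). The ball catch lets go when the front edge is about 5 mm up (0.03 rad), at about 10 N there, is free above 0.06 rad, and takes about as much to snap shut.
- lid_front (a point): Middle of the lower edge of the lid's front wall, 200 mm from the hinge; turns with the lid; its z is the lid's outward normal (the lid's outer top face lies 34 mm along it).
- car_floor (a point): Centre of the car compartment's floor (62 mm over the bench), axes as the pit box: 158 mm long in x, 224 mm wide in y, walls 18 mm high up to the seam. Low dividers (4 mm thick, 10 mm high) at y = -38 and +38 mm make three bays 72 to 74 mm wide, middles at y = -76, 0, +76 mm. A car lies along x in a bay.
- tray: Shallow plywood tool tray, fixed, 240 (x) x 120 (y) x 18 mm, walls 6 mm, floor 6 mm thick; origin at the centre of its underside.
- pry_handle (a point): Centre of the handle of the pry blade, 177 mm long: black handle 95 mm long, 24 mm wide, 28 mm high, and a flat steel blade 82 mm long, 18 mm wide, 3 mm thick that goes straight on from the middle of the handle's front end. x points to the blade's tip, z up as it lies in the tray. About 110 g.
- pry_tip (a point): Middle of the end of the steel blade, 129.5 mm along x from the handle's centre.
- car1_mid (a point): Slot car with a rear wing, white. 138 mm long, 64 wide over tyres, 43 high, 95 g: body 50 wide, 6 to 22 mm above ground; on it the cabin, 72 long, 42 wide, 22 to 43 mm above ground, upright sides, good to grip across. Point: cabin's centre along and across, 21.5 mm above ground; x to the nose, z up; reaches 73 mm ahead of it, 61 behind. May be absent (None).
- car2_mid (a point): Slot car with a roof scoop and a row of lamps, grey. 138 mm long, 64 wide over tyres, 43 high, 95 g: body 50 wide, 6 to 22 mm above ground; on it the cabin, 72 long, 42 wide, 22 to 43 mm above ground, upright sides, good to grip across. Point: cabin's centre along and across, 21.5 mm above ground; x to the nose, z up; reaches 73 mm ahead of it, 61 behind. May be absent (None).
- car3_mid (a point): Slot car, saloon with roof rails, pale body and dark cabin. 138 mm long, 64 wide over tyres, 43 high, 95 g: body 50 wide, 6 to 22 mm above ground; on it the cabin, 72 long, 42 wide, 22 to 43 mm above ground, upright sides, good to grip across. Point: cabin's centre along and across, 21.5 mm above ground; x to the nose, z up; reaches 73 mm ahead of it, 61 behind. May be absent (None).
- mug: White mug, 80 mm across, 95 mm high; bystander. Origin at its foot.
- controller: Black slot car hand controller, about 140 mm long, 50 mm high; bystander. Origin under its grip.
- oil: White oil bottle, 36 mm across, 90 mm high; bystander. Origin at its foot.

How it is judged (in metres and radians):
On the way, in this order (a step that is already met when the one before it is completed fails the run):
1. the pry blade levers the lid up off its catch (blade bearing on the lid, lid 8 mm or more up at its front edge) (value of joint lid above 0.04 rad and contact force between pry and lid above 0.3 N).
2. the lid is swung fully open (value of joint lid above 1.45 rad), for 0.2 s.
3. every car that is there stands in a bay, the lid still open (x of car1_mid in the frame of car_floor between -0.035 and 0.035 m and y of car1_mid in the frame of car_floor between -0.105 and 0.105 m and z of car1_mid in the frame of car_floor between 0.015 and 0.027 m and angle between each of car1_mid, car2_mid, car3_mid's own z axis and vertical below 0.1 rad and angle between the x axis of each of car1_mid, car2_mid, car3_mid and the x axis of car_floor, either way round below 0.3 rad and x of car2_mid in the frame of car_floor between -0.035 and 0.035 m and y of car2_mid in the frame of car_floor between -0.105 and 0.105 m and z of car2_mid in the frame of car_floor between 0.015 and 0.027 m and x of car3_mid in the frame of car_floor between -0.035 and 0.035 m and y of car3_mid in the frame of car_floor between -0.105 and 0.105 m and z of car3_mid in the frame of car_floor between 0.015 and 0.027 m and value of joint lid above 1.2 rad), for 0.2 s.
4. the lid is shut home (value of joint lid below 0.015 rad), for 0.2 s.
At the end, for the whole second after the job is handed in: Lid shut to within 3 mm at its front edge; every car that is there stands level on its wheels on the box's car floor, front to back within 17 degrees; the pry blade lies flat inside its tray (x of car1_mid in the frame of car_floor between -0.035 and 0.035 m and y of car1_mid in the frame of car_floor between -0.105 and 0.105 m and z of car1_mid in the frame of car_floor between 0.015 and 0.027 m and angle between each of car1_mid, car2_mid, car3_mid's own z axis and vertical below 0.1 rad and angle between the x axis of each of car1_mid, car2_mid, car3_mid and the x axis of car_floor, either way round below 0.3 rad and x of car2_mid in the frame of car_floor between -0.035 and 0.035 m and y of car2_mid in the frame of car_floor between -0.105 and 0.105 m and z of car2_mid in the frame of car_floor between 0.015 and 0.027 m and x of car3_mid in the frame of car_floor between -0.035 and 0.035 m and y of car3_mid in the frame of car_floor between -0.105 and 0.105 m and z of car3_mid in the frame of car_floor between 0.015 and 0.027 m and value of joint lid below 0.015 rad and x of pry_handle in the frame of tray between -0.1 and 0.1 m and y of pry_handle in the frame of tray between -0.05 and 0.05 m and x of pry_tip in the frame of tray between -0.116 and 0.116 m and y of pry_tip in the frame of tray between -0.056 and 0.056 m and height (world z) of pry_handle below 0.026 m and height (world z) of pry_tip below 0.035 m); the robot touches nothing.
It fails at once if the mug is pushed more than 30 mm or tipped (distance of mug from where it was at the start of the episode above 0.03 m or angle between mug's own z axis and vertical above 0.4 rad).
It fails at once if the hand controller is pushed more than 30 mm or tipped (distance of controller from where it was at the start of the episode above 0.03 m or angle between controller's own z axis and vertical above 0.4 rad).
It fails at once if the oil bottle is pushed more than 30 mm or tipped (distance of oil from where it was at the start of the episode above 0.03 m or angle between oil's own z axis and vertical above 0.4 rad).
Of car1, car2, car3 only 2 to 3 are there at a start; the rules pass over those that are not, and their reading is None.
At some moment in a run one of car1, car2, car3 may be knocked a few centimetres aside while the robot is not near it.
It also fails if it takes over 200 s, if anything falls off the work surface, if the arm or the gripper's body presses on something with over 40 N, if the wrist force passes 120 N, or if a joint passes its speed limit or range.

### The arm

A 6-joint arm with a two-finger parallel gripper is mounted at the origin on the work surface. World frame = base frame: x ahead of the robot, y to its left, z up, the work surface at z = 0. Lengths are in mm, angles in rad, forces in N, time in s.
With the tool pointing down it reaches from about 350 to 775 mm from the base axis. Payload 7.3 kg.
Tool frame: the origin (TCP) lies between the finger pads; the fingertips stand 14 mm ahead of it and the grasp point (between the pads) lies 5 mm behind it; z points along the fingers, y is the line along which they close (so a half turn about z gives the same grasp; the last joint's range is limited). The gripper opens to 92 mm and grips with 3 to 60 N. Pads are 19 mm wide; open, the fingers measure 130 mm over their backs; the gripper's body (75 mm by 190 mm) begins 47 mm behind the grasp point.
Start: joints at [-0.146, 0.342, 1.524, -0, 1.275, -0.146], TCP at [525.018, 0.02, 240.741] pointing down, gripper open.
Joint ranges: [-2.53, 2.53], [-0.77, 2.02], [0.04, 2.7], [-1, 4.14], [0.28, 2.66], [-3.11, 3.11]. Speed limits (rad/s): [2.57, 2.57, 3.14, 3.14, 3.14, 3.14].

### API

Orientations are given as [roll, pitch, yaw] about the fixed x, y, z axes, in that order (R = Rz(yaw) Ry(pitch) Rx(roll)).
In Python, from plant import get_obs, cams, close_job gives the robot as it stands. The module is installed in compiled form; this text tells all that it offers.
- The arm moves only by the shell command python3 -m creep 'ROWS'. ROWS is JSON, a list of rows, each an object of numbers: "hand": the opening, from 0 (shut) to 1 (fully open); "tx", "ty", "tz": the shift along the tool's x, y, z in m; "spin": the turn about the tool's z in degrees. In form: [{"hand": .., "tx": .., "ty": .., "tz": .., "spin": ..}, ...]. A call has 1 to 5 rows; each row shifts and turns the commanded pose from where the row before left it, along the tool's axes as they then stand; what a row does not reach is not made up. A row lasts 1/8 s, in which the tool goes at most 62.5 mm and 10.7 degrees, less where a joint would pass 70% of its speed; a pose out of reach is approached as far as the arm can. A call is refused whole if a number of a shift passes 0.0625 or a number of a turn 10.7, either way. A call with a gripper value outside its range is refused whole. The fingers move at their own pace and stop on an object; the grip force is fixed at half the most. Time passes only in rows, so rows that do not move let the fingers close. It gives the time, the measured TCP pose, the force, the opening and the grip force at its end, in the units of the state.
- get_obs(): the state, without advancing time (a new reading comes with each control period).
- cams.capture(name): name is "scene" or "side" or "wrist"; returns a dict with "color" (384x512x3 uint8, red, green, blue), "K" (3x3 intrinsics, pixels), "R" (3x3) and "t" (3): a world point X has camera coordinates R X + t. Camera axes: x right, y down, z forward; pixel columns grow to the right and rows downward; lengths in mm; the calibration is good to about 2 mm. The wrist camera is an equidistant fisheye: a pixel r from the principal point sees the ray r / f radians off the axis. A picture is of the moment at which its call begins. There is no depth.
- close_job(): hands the job in; it is judged then, once.
The state is a dict: "time": time; "joint_positions": joint angles; "dq": joint speeds; "tau": joint torques, N m; "tool_pos": TCP position; "tcp_rot": TCP orientation; "contact_force": force on the tool from outside, world axes, zero at the start; "moment": the same for the moment, N m; "grip_width": finger opening in mm; "finger_force": force on a finger pad.
Only numpy, scipy, OpenCV 4.12 (cv2) and the standard library are available. Lean on these libraries where they do the work, as an engineer would, in place of code of your own. Each camera call takes 0.05 s, during which the arm holds its last target. There are 200 camera calls.

## Working session

There is one attempt and no reset: what is moved stays moved. The work goes in short steps, Python scripts to look and compute and a shell command to move; the robot and the scene stay as the last step left them, time stands still between calls to the robot, and variables do not carry over. Pictures are saved under pics/ and viewed, at most 14 in all, crops included, and the job is handed in when it is done.

```bash
mkdir -p pics; cat > h.py <<'E'
import numpy as np, cv2
from plant import get_obs, cams
def snap(n,fn,crop=None,s=1):
    c=cams.capture(n); im=c["color"][:,:,::-1]
    if crop: x0,y0,x1,y1=crop; im=im[y0:y1,x0:x1]
    im=cv2.resize(im,None,fx=s,fy=s,interpolation=cv2.INTER_CUBIC); cv2.imwrite("pics/"+fn,im); return c
def ray(c,u,v,fish=False):
    K=np.array(c["K"]);R=np.array(c["R"]);t=np.array(c["t"])
    x=(u-K[0,2])/K[0,0];y=(v-K[1,2])/K[1,1]
    if fish:
        r=np.hypot(x,y); d=np.array([x/r*np.sin(r),y/r*np.sin(r),np.cos(r)]) if r>1e-9 else np.array([0,0,1.])
    else: d=np.array([x,y,1.])
    return -R.T@t, R.T@d
def at(c,u,v,z,fish=False):
    o,d=ray(c,u,v,fish); return o+d*(z-o[2])/d[2]
def proj(c,X):
    p=np.array(c["R"])@np.array(X,float)+np.array(c["t"]); q=np.array(c["K"])@p; return q[:2]/q[2]
E
python3 - <<'E'
from h import *
import pickle
for n in("scene","side","wrist"):
    c=snap(n,n+"0.png",s=1.5); pickle.dump(c,open(n+"0.pkl","wb")); print(n,np.round(-np.array(c["R"]).T@c["t"]),np.round(c["K"],1).tolist(),np.round(c["R"],3).tolist())
print(get_obs())
E
```

```text
scene [1248.  603.  908.] [[486.0, 0.0, 247.1], [0.0, 486.0, 191.3], [0.0, 0.0, 1.0]] [[-0.694, 0.72, -0.003], [0.504, 0.483, -0.716], [-0.514, -0.498, -0.698]]
side [ 261. -634.  729.] [[369.3, 0.0, 252.5], [0.0, 369.3, 186.6], [0.0, 0.0, 1.0]] [[0.874, -0.486, 0.008], [-0.31, -0.571, -0.76], [0.374, 0.662, -0.65]]
wrist [525.  82. 384.] [[297.3, 0.0, 253.9], [0.0, 297.3, 193.2], [0.0, 0.0, 1.0]] [[1.0, -0.0, -0.001], [0.0, -0.954, 0.301], [-0.001, -0.301, -0.954]]
{'time': 0.15, 'joint_positions': array([-1.45978233e-01,  3.42535740e-01,  1.52479292e+00, -1.37886010e-05,
        1.27538787e+00, -1.45983425e-01]), 'dq': array([-3.51325174e-04, -1.35951867e-03, -2.88870297e-03, -8.50110633e-05,
       -2.09955883e-04, -2.55358674e-04]), 'tau': array([ 7.52666965e-04, -4.31470585e+01, -2.44352603e+01,  7.18239485e-02,
        5.38185902e-02, -1.32920518e-04]), 'tool_pos': array([5.24715200e+02, 7.15043435e-02, 2.40220214e+02]), 'tcp_rot': array([-3.14047881e+00, -1.50438586e-04,  1.57080546e+00]), 'contact_force': array([-0.10374933, -1.0177726 ,  0.05792924]), 'moment': array([ 0.02713871,  0.01737664, -0.00121676]), 'finger_force': 0.0, 'grip_width': 91.5615782060219}
```

View pics/scene0.png

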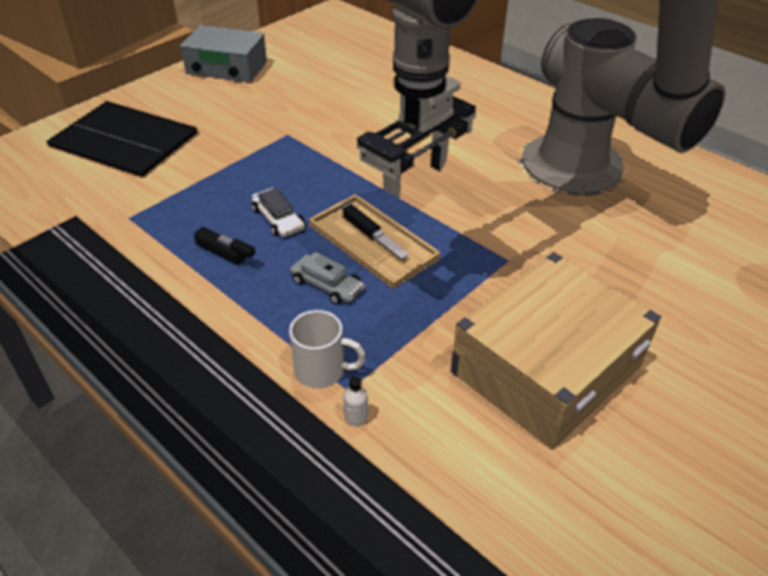

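View pics/side0.png

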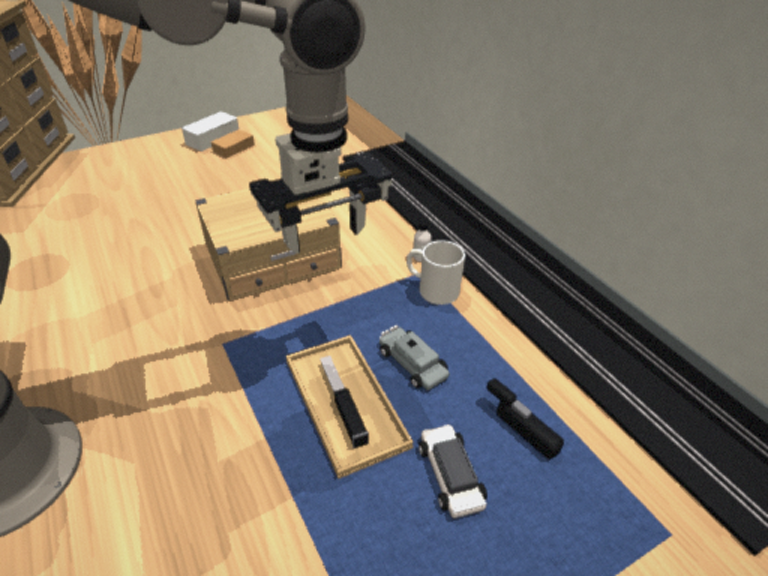

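View pics/wrist0.png

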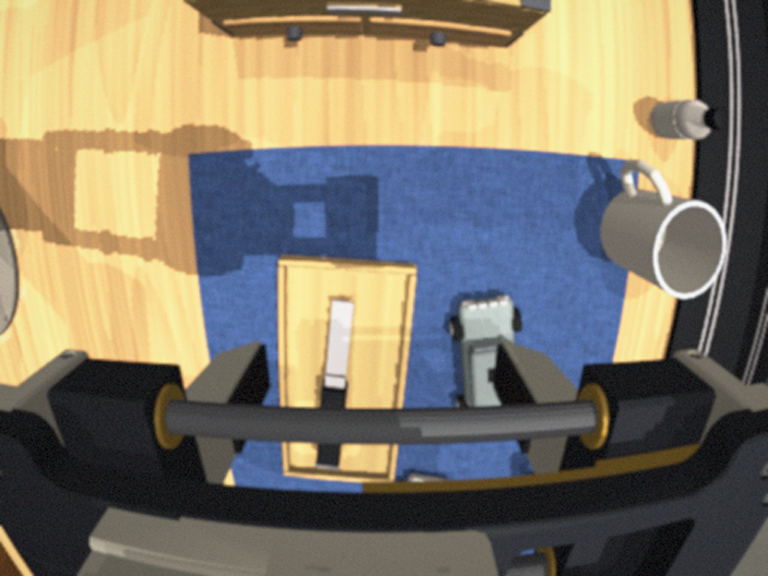

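The scene shows the box at right with its front towards the tray, hinges on its far side. Two cars are out: grey with scoop at side px (413,357) and white with dark cabin at (452,470). The pry blade is in the tray, tip (327,360), handle end (362,440); mug, oil and controller are on the +x side.

```bash
python3 - <<'E'
from h import *
import pickle
S,D,W=[pickle.load(open(n+"0.pkl","rb")) for n in("scene","side","wrist")]
def P(tag,c,pts,z,f=False):
    for u,v in pts: print(tag,(u,v),np.round(at(c,u/1.5,v/1.5,z,f),1)[:2])
P("boxS",S,[(556,256),(658,317),(565,398),(460,323)],114)
P("boxD",D,[(197,203),(223,252),(338,222)],114)
P("boxDbot",D,[(230,297),(341,268)],0)
P("trayS",S,[(356,196),(439,250),(392,284),(311,222)],18)
P("trayD",D,[(287,356),(350,338),(411,444),(337,474)],18)
P("trayW",W,[(279,257),(416,265)],18,True)
P("pryS",S,[(347,208),(378,237),(405,257)],20)
P("pryD",D,[(338,395),(360,440)],28); P("prytipD",D,[(327,360)],20)
P("prytipW",W,[(343,299),(336,378)],20,True)
P("greyroofS",S,[(325,264)],43);P("greyD",D,[(412,348)],43)
P("greyends D",D,[(389,333),(434,377)],15)
P("whiteroofS",S,[(276,203)],43);P("whiteD",D,[(456,460)],43)
P("whiteends D",D,[(440,432),(468,503)],15)
P("mug",D,[(440,297)],0);P("oilS",S,[(356,420)],0);P("ctrl",D,[(490,388),(555,450)],25);P("ctrlS",S,[(200,240),(262,264)],20)
E
python3 - <<'E'
import cv2
from h import *
import pickle
D=pickle.load(open("side0.pkl","rb"))["color"][:,:,::-1]; S=pickle.load(open("scene0.pkl","rb"))["color"][:,:,::-1]
a=cv2.resize(D[210:350,180:340],None,fx=4,fy=4,interpolation=cv2.INTER_CUBIC)
cv2.imwrite("pics/cropD.png",a)
E
```

```text
boxS (556, 256) [403.1 204.3]
boxS (658, 317) [413.2 391. ]
boxS (565, 398) [637.  374.3]
boxS (460, 323) [627.4 185.4]
boxD (197, 203) [407.2 379.3]
boxD (223, 252) [404.8 195.4]
boxD (338, 222) [629.4 182.4]
boxDbot (230, 297) [400.7 202.6]
boxDbot (341, 268) [630.1 179.8]
trayS (356, 196) [ 425.6 -234.4]
trayS (439, 250) [435.9  -8.7]
trayS (392, 284) [562.  -10.1]
trayS (311, 222) [ 543.8 -239.1]
trayD (287, 356) [436.3  -8.9]
trayD (350, 338) [549.2 -22.6]
trayD (411, 444) [ 531.6 -256.1]
trayD (337, 474) [ 415.4 -247.2]
trayW (279, 257) [437.   -3.8]
trayW (416, 265) [554.2 -11.3]
pryS (347, 208) [ 467.1 -218. ]
pryS (378, 237) [ 488.6 -113.7]
pryS (405, 257) [495.2 -39.6]
pryD (338, 395) [ 473.5 -131.6]
pryD (360, 440) [ 466.1 -220. ]
prytipD (327, 360) [491.5 -51.2]
prytipW (343, 299) [491.7 -41.1]
prytipW (336, 378) [ 482.7 -118.7]
greyroofS (325, 264) [ 625.6 -112.1]
greyD (412, 348) [ 619.5 -114.1]
greyends D (389, 333) [617.1 -42.4]
greyends D (434, 377) [ 632.2 -165.1]
whiteroofS (276, 203) [ 571.1 -306.6]
whiteD (456, 460) [ 563.4 -320.9]
whiteends D (440, 432) [ 581.8 -257.9]
whiteends D (468, 503) [ 552.4 -369.3]
mug (440, 297) [760.9   6.8]
oilS (356, 420) [801.3 138. ]
ctrl (490, 388) [ 693.2 -233.4]
ctrl (555, 450) [ 706.1 -368.3]
ctrlS (200, 240) [ 725. -348.]
ctrlS (262, 264) [ 687.6 -213.1]
```

View pics/cropD.png

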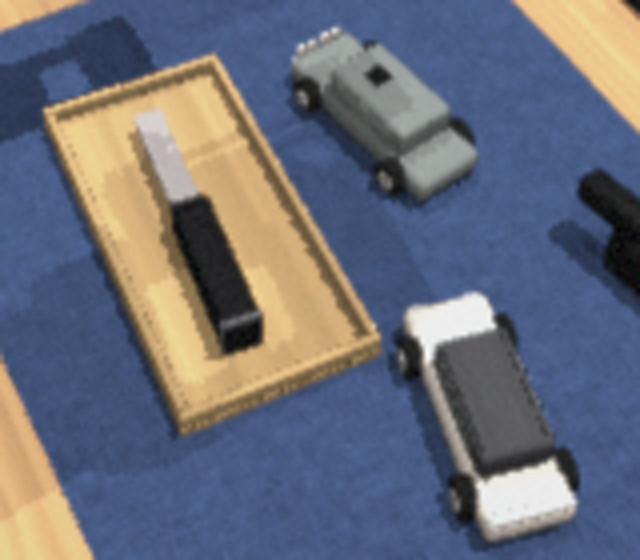

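The crop shows the pry blade in the tray with its tip towards the box, 8° off +y. Only the grey car and the pale saloon are there. I'm moving above the handle.

```bash
python3 -m creep '[{"hand":0.42,"tx":-0.038,"ty":-0.012,"tz":0.025},{"hand":0.42,"tx":-0.038,"ty":-0.012,"tz":0.025},{"hand":0.42,"tx":-0.038,"ty":-0.012,"tz":0.025},{"hand":0.42,"tx":-0.038,"ty":-0.012,"tz":0.025},{"hand":0.42,"spin":8}]'
python3 -m creep '[{"hand":0.42},{"hand":0.42}]'
python3 - <<'E'
from h import *
import pickle
c=snap("wrist","w1.png",s=1.5); pickle.dump(c,open("w1.pkl","wb"))
o=get_obs();print(o["tool_pos"],o["tcp_rot"],o["grip_width"])
E
```

```text
[5.24788918e+02 4.55971398e-02 2.40329958e+02] [-3.14073390e+00 -1.08806209e-04  1.57077034e+00] 91.61840513294644invalid input at $[0]: expected keys hand, tx, ty, tz, spin
invalid input at $[0]: expected keys hand, tx, ty, tz, spin
```

View pics/w1.png

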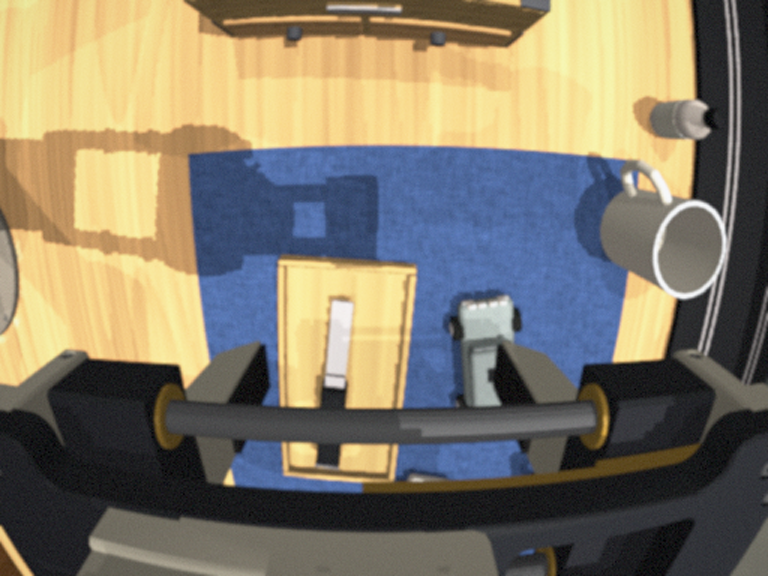

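All five keys are needed in each row; the picture is unchanged from the start.

```bash
python3 -m creep '[{"hand":0.42,"tx":-0.038,"ty":-0.012,"tz":0.025,"spin":0},{"hand":0.42,"tx":-0.038,"ty":-0.012,"tz":0.025,"spin":0},{"hand":0.42,"tx":-0.038,"ty":-0.012,"tz":0.025,"spin":0},{"hand":0.42,"tx":-0.038,"ty":-0.012,"tz":0.025,"spin":0},{"hand":0.42,"tx":0,"ty":0,"tz":0,"spin":8}]'
python3 -m creep '[{"hand":0.42,"tx":0,"ty":0,"tz":0,"spin":0},{"hand":0.42,"tx":0,"ty":0,"tz":0,"spin":0}]'
python3 - <<'E'
from h import *
import pickle
c=snap("wrist","w2.png",s=1.5); pickle.dump(c,open("w2.pkl","wb"))
o=get_obs();print(o["tool_pos"],o["tcp_rot"],o["grip_width"])
E
```

```text
time: 0.82
tool_pos: [475.1, -153.8, 138.7]
tcp_rot: [-3.138, -0.001, 1.425]
contact_force: [-0.4, -0.1, -0.4]
grip_width: 46.4
finger_force: 0.0
time: 1.08
tool_pos: [477.3, -151.7, 141.0]
tcp_rot: [3.141, 0.0, 1.434]
contact_force: [0.2, 0.1, -1.0]
grip_width: 38.9
finger_force: 0.0
[ 477.32532034 -151.62062836  141.04656709] [3.14087603e+00 1.72180643e-04 1.43404808e+00] 38.4923818841112
```

View pics/w2.png

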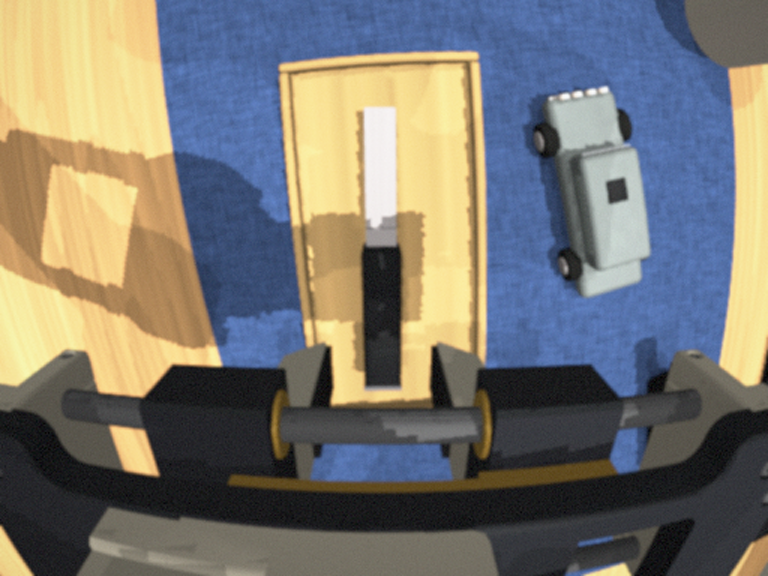

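The blade runs exactly along the tool: tip (380,107), handle front (381,247), rear top (382,387). Checking these and the grey car as positions.

```bash
python3 - <<'E'
from h import *
import pickle
W=pickle.load(open("w2.pkl","rb"))
T=np.array([477.3,-151.6]);yaw=1.434
tx=np.array([np.cos(yaw),np.sin(yaw)]);ty=np.array([np.sin(yaw),-np.cos(yaw)])
for n,u,v,z in[("tip",380,107,21.5),("hfront",381,247,34),("hrear",382,387,34),("greyscoop",617,190,43),("cab fl",582,152,43),("cab fr",636,148,43),("cab rl",596,268,43),("cab rr",650,258,43),("trayTL",283,68,18),("trayTR",477,56,18)]:
    p=at(W,u/1.5,v/1.5,z,True)[:2]; print(n,np.round(p,1),"tool",np.round([(p-T)@tx,(p-T)@ty],1))
E
```

```text
tip [491.8 -43. ] tool [109.5  -0.4]
hfront [ 481.3 -123.4] tool [28.5  0.1]
hrear [ 469.5 -214.2] tool [-63.    0.8]
greyscoop [ 625.7 -103.6] tool [ 67.8 140.5]
cab fl [603.3 -79.9] tool [ 88.2 115.1]
cab fr [641.2 -78.9] tool [ 94.4 152.5]
cab rl [ 609.7 -150.2] tool [ 19.4 131. ]
cab rr [ 650.5 -148.5] tool [ 26.7 171.1]
trayTL [438.3  -9. ] tool [136.  -58.1]
trayTR [553.6 -17.2] tool [143.5  57.3]
```

```bash
python3 -m creep '[{"hand":0.42,"tx":0,"ty":0,"tz":0.04,"spin":0},{"hand":0.42,"tx":0,"ty":0,"tz":0.04,"spin":0},{"hand":0.42,"tx":0,"ty":0,"tz":0.025,"spin":0},{"hand":0.42,"tx":0,"ty":0,"tz":0.0125,"spin":0},{"hand":0.42,"tx":0,"ty":0,"tz":0,"spin":0}]'
python3 -m creep '[{"hand":0,"tx":0,"ty":0,"tz":0,"spin":0},{"hand":0,"tx":0,"ty":0,"tz":0,"spin":0},{"hand":0,"tx":0,"ty":0,"tz":0,"spin":0},{"hand":0,"tx":0,"ty":0,"tz":0,"spin":0}]'
```

```text
time: 1.75
tool_pos: [477.1, -151.7, 23.1]
tcp_rot: [-3.141, -0.0, 1.432]
contact_force: [0.6, 0.1, 0.3]
grip_width: 38.9
finger_force: 0.0
time: 2.25
tool_pos: [477.7, -152.2, 24.3]
tcp_rot: [3.14, 0.001, 1.431]
contact_force: [0.4, 0.9, 7.0]
grip_width: 24.0
finger_force: 29.9
```

```bash
python3 -m creep '[{"hand":0,"tx":0,"ty":0,"tz":-0.02,"spin":0},{"hand":0,"tx":0,"ty":0,"tz":-0.023,"spin":0},{"hand":0,"tx":0,"ty":0,"tz":-0.022,"spin":0},{"hand":0,"tx":0.03,"ty":0,"tz":0,"spin":0},{"hand":0,"tx":0.04,"ty":0,"tz":0,"spin":0}]'
python3 -m creep '[{"hand":0,"tx":0.04,"ty":0,"tz":0,"spin":0},{"hand":0,"tx":0.04,"ty":0,"tz":0,"spin":0},{"hand":0,"tx":0.03,"ty":0,"tz":0,"spin":0},{"hand":0,"tx":0.01,"ty":0,"tz":0,"spin":-4},{"hand":0,"tx":0,"ty":0,"tz":0,"spin":0}]'
python3 - <<'E'
from h import *
import pickle
C={n:cams.capture(n) for n in("wrist","side")}
pickle.dump(C,open("c3.pkl","wb"))
w=cv2.resize(C["wrist"]["color"][:260,:,::-1],(768,390),interpolation=cv2.INTER_CUBIC)
s=cv2.resize(C["side"]["color"][130:200,120:260,::-1],None,fx=3,fy=3,interpolation=cv2.INTER_CUBIC)
im=np.zeros((600,768,3),np.uint8);im[:390]=w;im[390:600,:420]=s
cv2.imwrite("pics/c3.png",im)
o=get_obs();print(o["tool_pos"],o["tcp_rot"])
E
```

```text
time: 2.88
tool_pos: [487.0, -82.6, 88.7]
tcp_rot: [3.14, 0.0, 1.429]
contact_force: [0.6, 0.3, -0.8]
grip_width: 23.5
finger_force: 29.9
time: 3.5
tool_pos: [503.4, 36.8, 88.3]
tcp_rot: [3.142, 0.0, 1.502]
contact_force: [0.2, -0.3, -1.2]
grip_width: 24.0
finger_force: 29.9
[503.34671114  35.84863666  88.24408314] [-3.14158222e+00  1.75854424e-04  1.49969290e+00]
```

View pics/c3.png

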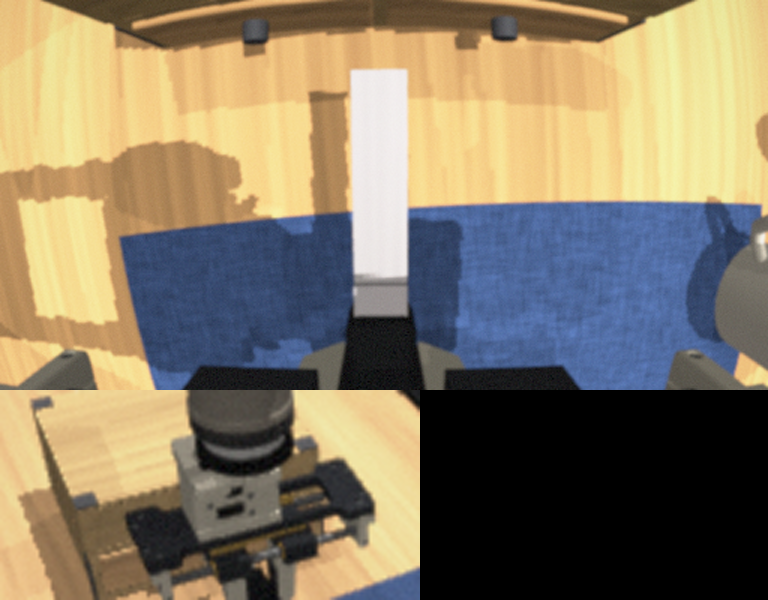

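The blade points at the box, tip (379,70); the knobs at (256,30) and (503,28) straddle it, and the lid is out of view. In the first wrist picture the slot shows at (328–400,8). Combining both.

```bash
python3 - <<'E'
from h import *
import pickle
W=pickle.load(open("wrist0.pkl","rb"));C=pickle.load(open("c3.pkl","rb"))["wrist"]
for n,u,v,z in[("botL",230,37,0),("botR",508,45,0),("slotL",328,8,84),("slotR",400,9,84),("mid",364,28,20)]:
    print("w0",n,np.round(at(W,u/1.5,v/1.5,z,True)[:2],1))
for n,u,v,z in[("botL",165,47,0),("botR",600,42,0),("tip",379,70,84),("bl base",380,275,84)]:
    print("w3",n,np.round(at(C,u/1.5,v/1.5,z,True),1))
k=cv2.resize(W["color"][0:40,110:400,::-1],None,fx=2.7,fy=5,interpolation=cv2.INTER_CUBIC);k2=cv2.resize(C["color"][0:40,60:450,::-1],(783,200),interpolation=cv2.INTER_CUBIC)
cv2.imwrite("pics/k.png",np.vstack([k,k2]))
E
```

```text
w0 botL [391.9 193.8]
w0 botR [634.6 183.5]
w0 slotL [489.2 184.8]
w0 slotR [537.3 183.2]
w0 mid [510.9 187.7]
w3 botL [394.6 194.3   0. ]
w3 botR [635.2 181.1   0. ]
w3 tip [510.3 146.8  84. ]
w3 bl base [505.8  77.4  84. ]
```

View pics/k.png

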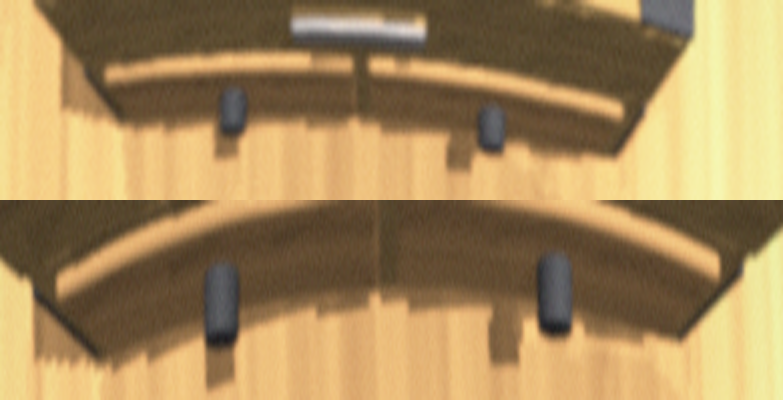

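```bash
python3 -m creep '[{"hand":0,"tx":0.012,"ty":0,"tz":0.0008,"spin":-1},{"hand":0,"tx":0.012,"ty":0,"tz":0,"spin":0},{"hand":0,"tx":0.008,"ty":0,"tz":0,"spin":0},{"hand":0,"tx":0,"ty":0,"tz":0,"spin":0}]'
python3 -m creep '[{"hand":0,"tx":0.008,"ty":0,"tz":0,"spin":0},{"hand":0,"tx":0.006,"ty":0,"tz":0,"spin":0},{"hand":0,"tx":0.005,"ty":0,"tz":0,"spin":0},{"hand":0,"tx":0.004,"ty":0,"tz":0,"spin":0},{"hand":0,"tx":0,"ty":0,"tz":0,"spin":0}]'
python3 - <<'E'
from h import *
import pickle
C=cams.capture("wrist")
pickle.dump(C,open("c4.pkl","wb"))
cv2.imwrite("pics/c4.png",cv2.resize(C["color"][:260,:,::-1],(768,390),interpolation=cv2.INTER_CUBIC))
o=get_obs();print(o["tool_pos"],o["tcp_rot"],o["contact_force"])
E
```

```text
time: 4.1
tool_pos: [505.3, 68.8, 87.4]
tcp_rot: [3.142, 0.0, 1.519]
contact_force: [-0.7, 0.4, -2.0]
grip_width: 24.0
finger_force: 29.9
time: 4.72
tool_pos: [506.5, 91.4, 87.4]
tcp_rot: [3.142, 0.0, 1.519]
contact_force: [0.2, -0.1, -1.3]
grip_width: 24.1
finger_force: 29.9
[506.52869268  91.16810802  87.42545837] [3.14155375e+00 5.23878929e-05 1.51872390e+00] [-0.02493868  0.57169487 -1.57187435]
```

View pics/c4.png

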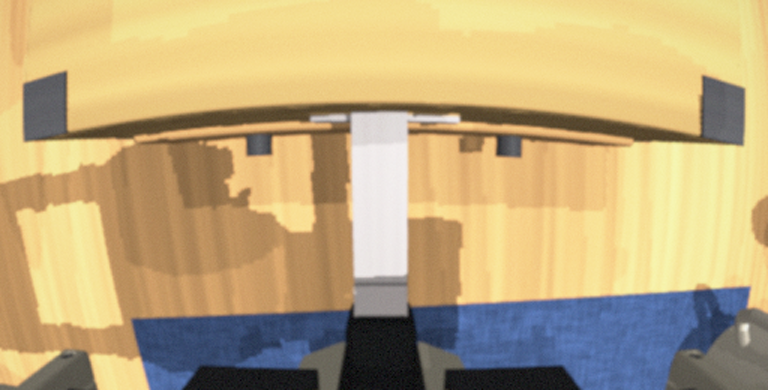

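The blade (cols 352–408) enters the slot plate (310–460, row 118) nearly centred, with lid corners at (24,139) and (744,144).

```bash
python3 - <<'E'
from h import *
import pickle
C=pickle.load(open("c4.pkl","rb"))
for n,u,v,z in[("lidL",24,140,114),("lidR",744,144,114),("topmid",380,107,114),("plateL",310,118,88),("plateR",460,119,88),("vis",380,112,86)]:
    print(n,np.round(at(C,u/1.5,v/1.5,z,True),1))
t=np.array([506.5,91.2]);d=np.array([np.cos(1.5187),np.sin(1.5187)]);print("tip",t+109.5*d)
E
```

```text
lidL [394.5 193.9 114. ]
lidR [632.1 180.7 114. ]
topmid [511.2 185.6 114. ]
plateL [489.  186.4  88. ]
plateR [536.6 183.7  88. ]
vis [511.3 186.9  86. ]
tip [512.20196775 200.55144061]
```

```bash
python3 -m creep '[{"hand":0,"tx":0.005,"ty":0,"tz":0,"spin":0},{"hand":0,"tx":0.005,"ty":0,"tz":0,"spin":0},{"hand":0,"tx":0.004,"ty":0,"tz":0,"spin":0},{"hand":0,"tx":0.003,"ty":0,"tz":0,"spin":0},{"hand":0,"tx":0,"ty":0,"tz":0,"spin":0}]'
python3 -m creep '[{"hand":0,"tx":0,"ty":0,"tz":0.004,"spin":0},{"hand":0,"tx":0,"ty":0,"tz":0.004,"spin":0},{"hand":0,"tx":0.0005,"ty":0,"tz":0.004,"spin":0},{"hand":0,"tx":0.0005,"ty":0,"tz":0.004,"spin":0}]'
```

```text
time: 5.4
tool_pos: [507.4, 108.3, 87.4]
tcp_rot: [3.142, 0.0, 1.519]
contact_force: [-0.1, 0.6, -0.8]
grip_width: 24.2
finger_force: 29.9
time: 5.9
tool_pos: [507.6, 108.7, 71.3]
tcp_rot: [3.141, 0.001, 1.518]
contact_force: [-2.2, -4.7, 5.4]
grip_width: 23.8
finger_force: 30.0
```

```bash
python3 -m creep '[{"hand":0,"tx":0.0005,"ty":0,"tz":0.004,"spin":0},{"hand":0,"tx":0.0008,"ty":0,"tz":0.004,"spin":0},{"hand":0,"tx":0.001,"ty":0,"tz":0.004,"spin":0},{"hand":0,"tx":0.001,"ty":0,"tz":0.004,"spin":0}]'
python3 -m creep '[{"hand":0,"tx":0.001,"ty":0,"tz":0.003,"spin":0},{"hand":0,"tx":0.001,"ty":0,"tz":0.003,"spin":0},{"hand":0,"tx":0,"ty":0,"tz":0,"spin":0},{"hand":0,"tx":0,"ty":0,"tz":0,"spin":0}]'
python3 - <<'E'
from h import *
import pickle
C={n:cams.capture(n) for n in("wrist","side","scene")}
pickle.dump(C,open("c5.pkl","wb"))
im=np.zeros((600,800,3),np.uint8);im[:345,:680]=cv2.resize(C["wrist"]["color"][:260,:,::-1],(680,345));im[345:600,:400]=cv2.resize(C["side"]["color"][115:200,120:253,::-1],(400,255),interpolation=cv2.INTER_CUBIC)
im[345:600,400:]=cv2.resize(C["scene"]["color"][165:297,280:450,::-1],(400,255),interpolation=cv2.INTER_CUBIC)
cv2.imwrite("pics/c5.png",im)
E
```

```text
time: 6.4
tool_pos: [507.7, 112.2, 55.4]
tcp_rot: [3.141, 0.0, 1.518]
contact_force: [-1.6, -2.2, 4.2]
grip_width: 23.6
finger_force: 30.0
time: 6.9
tool_pos: [507.7, 114.4, 49.3]
tcp_rot: [-3.141, 0.0, 1.519]
contact_force: [-1.8, -1.8, 1.8]
grip_width: 23.5
finger_force: 30.0
```

View pics/c5.png

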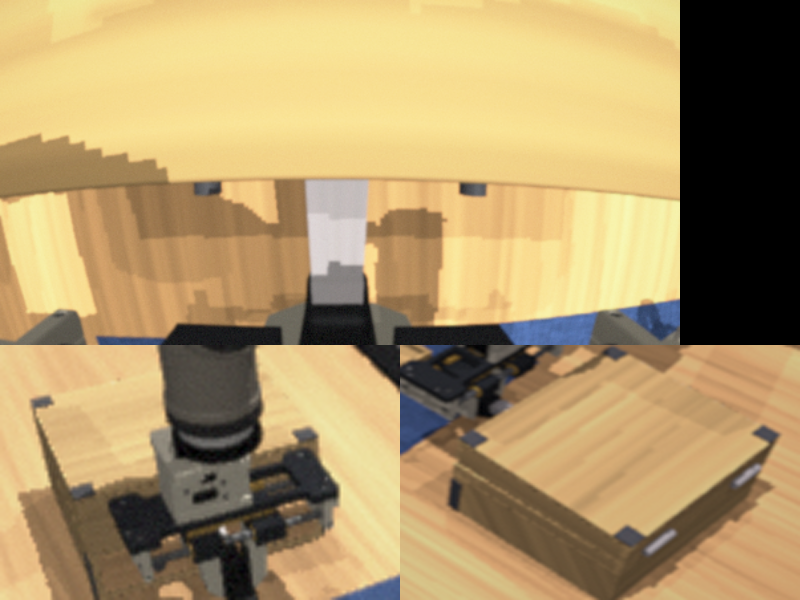

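The scene crop shows the lid raised off the seam and the blade still in the slot (wrist px (337,180)). Lifting with the blade.

```bash
python3 -m creep '[{"hand":0,"tx":0,"ty":0,"tz":-0.006,"spin":0},{"hand":0,"tx":0,"ty":0,"tz":-0.006,"spin":0},{"hand":0,"tx":0,"ty":0,"tz":-0.006,"spin":0}]'
python3 -m creep '[{"hand":0,"tx":0,"ty":0,"tz":-0.006,"spin":0},{"hand":0,"tx":0,"ty":0,"tz":-0.006,"spin":0},{"hand":0,"tx":0,"ty":0,"tz":-0.006,"spin":0},{"hand":0,"tx":0,"ty":0,"tz":-0.006,"spin":0}]'
python3 - <<'E'
from h import *
import pickle
C={n:cams.capture(n) for n in("wrist","side","scene")}
pickle.dump(C,open("c6.pkl","wb"))
im=np.zeros((600,800,3),np.uint8);im[:345,:680]=cv2.resize(C["wrist"]["color"][:260,:,::-1],(680,345));im[345:600,:400]=cv2.resize(C["side"]["color"][115:200,120:253,::-1],(400,255),interpolation=cv2.INTER_CUBIC)
im[345:600,400:]=cv2.resize(C["scene"]["color"][165:297,280:450,::-1],(400,255),interpolation=cv2.INTER_CUBIC)
cv2.imwrite("pics/c6.png",im)
E
```

```text
time: 7.42
tool_pos: [507.5, 114.5, 67.6]
tcp_rot: [-3.141, 0.0, 1.519]
contact_force: [-0.2, 0.8, -4.3]
grip_width: 23.9
finger_force: 30.0
time: 7.92
tool_pos: [507.7, 114.3, 91.8]
tcp_rot: [-3.141, 0.0, 1.518]
contact_force: [-0.3, 0.5, -4.5]
grip_width: 23.9
finger_force: 30.0
```

```bash
python3 -m creep '[{"hand":0,"tx":0.005,"ty":0,"tz":-0.01,"spin":0},{"hand":0,"tx":0.005,"ty":0,"tz":-0.012,"spin":0},{"hand":0,"tx":0.005,"ty":0,"tz":-0.012,"spin":0},{"hand":0,"tx":0.006,"ty":0,"tz":-0.012,"spin":0}]'
python3 -m creep '[{"hand":0,"tx":0.007,"ty":0,"tz":-0.012,"spin":0},{"hand":0,"tx":0.008,"ty":0,"tz":-0.012,"spin":0},{"hand":0,"tx":0.009,"ty":0,"tz":-0.012,"spin":0},{"hand":0,"tx":0,"ty":0,"tz":0,"spin":0}]'
python3 - <<'E'
from h import *
import pickle
C={n:cams.capture(n) for n in("wrist","side","scene")}
pickle.dump(C,open("c6.pkl","wb"))
im=np.zeros((600,800,3),np.uint8);im[:345,:680]=cv2.resize(C["wrist"]["color"][:260,:,::-1],(680,345));im[345:600,:400]=cv2.resize(C["side"]["color"][115:200,120:253,::-1],(400,255),interpolation=cv2.INTER_CUBIC)
im[345:600,400:]=cv2.resize(C["scene"]["color"][135:297,240:450,::-1],(400,255),interpolation=cv2.INTER_CUBIC)
cv2.imwrite("pics/c6.png",im)
E
```

```text
time: 8.57
tool_pos: [508.9, 136.0, 138.4]
tcp_rot: [3.141, -0.0, 1.519]
contact_force: [-1.3, 0.7, -4.4]
grip_width: 23.6
finger_force: 30.0
time: 9.07
tool_pos: [511.0, 160.3, 174.9]
tcp_rot: [3.138, -0.001, 1.519]
contact_force: [-0.5, -0.1, -0.9]
grip_width: 23.6
finger_force: 30.0
```

View pics/c6.png

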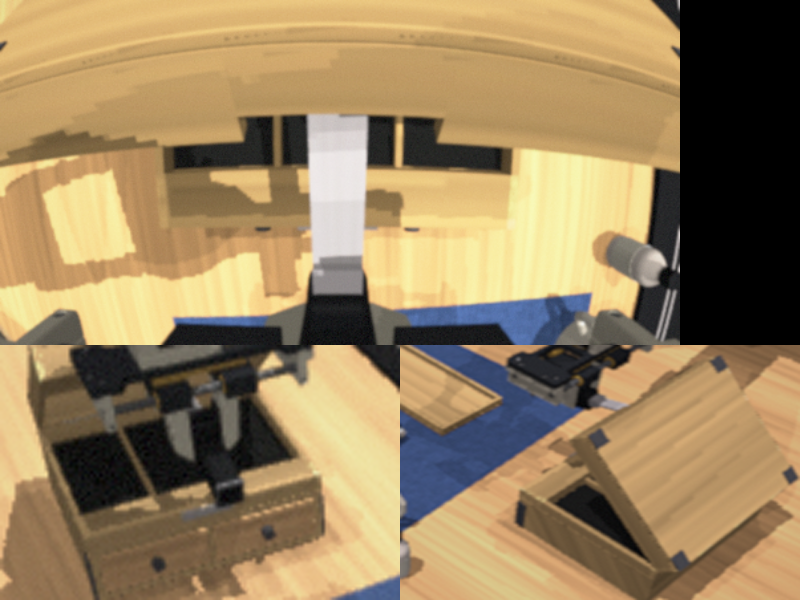

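The lid stands at about 45°, the blade under its front edge (wrist px (337,115)), empty bays below. I'm following the arc on to the stop.

```bash
python3 -m creep '[{"hand":0,"tx":0.01,"ty":0,"tz":-0.009,"spin":0},{"hand":0,"tx":0.011,"ty":0,"tz":-0.009,"spin":0},{"hand":0,"tx":0.011,"ty":0,"tz":-0.007,"spin":0},{"hand":0,"tx":0.011,"ty":0,"tz":-0.006,"spin":0},{"hand":0,"tx":0.011,"ty":0,"tz":-0.005,"spin":0}]'
python3 -m creep '[{"hand":0,"tx":0.012,"ty":0,"tz":-0.004,"spin":0},{"hand":0,"tx":0.012,"ty":0,"tz":-0.004,"spin":0},{"hand":0,"tx":0.012,"ty":0,"tz":-0.003,"spin":0},{"hand":0,"tx":0.012,"ty":0,"tz":-0.002,"spin":0},{"hand":0,"tx":0.012,"ty":0,"tz":0,"spin":0}]'
python3 -m creep '[{"hand":0,"tx":0.012,"ty":0,"tz":0,"spin":0},{"hand":0,"tx":0.012,"ty":0,"tz":0,"spin":0},{"hand":0,"tx":0.01,"ty":0,"tz":0,"spin":0}]'
```

```text
time: 9.85
tool_pos: [513.0, 214.1, 210.0]
tcp_rot: [3.141, -0.0, 1.519]
contact_force: [-0.1, -3.1, -1.4]
grip_width: 23.7
finger_force: 30.0
time: 10.48
tool_pos: [516.3, 274.1, 222.6]
tcp_rot: [3.141, -0.0, 1.518]
contact_force: [0.1, -2.0, -0.1]
grip_width: 23.7
finger_force: 30.0
time: 10.85
tool_pos: [517.1, 303.2, 220.9]
tcp_rot: [-3.138, 0.011, 1.518]
contact_force: [-0.1, -31.6, -6.4]
grip_width: 23.7
finger_force: 30.0
```

```bash
python3 -m creep '[{"hand":0,"tx":-0.008,"ty":0,"tz":0.003,"spin":0},{"hand":0,"tx":-0.012,"ty":0,"tz":0.006,"spin":0},{"hand":0,"tx":-0.015,"ty":0,"tz":0.006,"spin":0},{"hand":0,"tx":-0.02,"ty":0,"tz":0.006,"spin":0},{"hand":0,"tx":-0.03,"ty":0,"tz":0,"spin":0}]'
python3 -m creep '[{"hand":0,"tx":-0.04,"ty":0,"tz":0,"spin":0},{"hand":0,"tx":-0.05,"ty":0,"tz":0,"spin":0},{"hand":0,"tx":-0.05,"ty":-0.008,"tz":0,"spin":0},{"hand":0,"tx":-0.05,"ty":-0.008,"tz":0,"spin":0},{"hand":0,"tx":-0.05,"ty":-0.008,"tz":0,"spin":0}]'
python3 -m creep '[{"hand":0,"tx":-0.04,"ty":0,"tz":0,"spin":0},{"hand":0,"tx":-0.04,"ty":0,"tz":0,"spin":0},{"hand":0,"tx":-0.04,"ty":0,"tz":0.03,"spin":4},{"hand":0,"tx":0,"ty":0,"tz":0.03,"spin":0},{"hand":0,"tx":0,"ty":0,"tz":0,"spin":0}]'
python3 - <<'E'
from h import *
import pickle
C={n:cams.capture(n) for n in("wrist","side","scene")}
pickle.dump(C,open("c7.pkl","wb"))
im=np.zeros((600,800,3),np.uint8);im[:300,:400]=cv2.resize(C["wrist"]["color"][:,:,::-1],(400,300));im[300:600,:400]=cv2.resize(C["side"]["color"][:,:,::-1],(400,300),interpolation=cv2.INTER_CUBIC)
im[:300,400:]=cv2.resize(C["scene"]["color"][:,:,::-1],(400,300),interpolation=cv2.INTER_CUBIC)
im[300:,400:]=cv2.resize(C["side"]["color"][210:360,170:370,::-1],(400,300),interpolation=cv2.INTER_CUBIC)
cv2.imwrite("pics/c7.png",im)
E
```

```text
time: 11.48
tool_pos: [512.9, 221.3, 200.7]
tcp_rot: [-3.141, -0.0, 1.519]
contact_force: [-0.1, 0.2, -0.9]
grip_width: 23.4
finger_force: 30.0
time: 12.1
tool_pos: [476.1, -18.1, 201.5]
tcp_rot: [3.141, -0.0, 1.518]
contact_force: [1.8, -0.6, -1.8]
grip_width: 24.0
finger_force: 30.0
time: 12.72
tool_pos: [468.8, -136.1, 139.8]
tcp_rot: [-3.137, -0.002, 1.447]
contact_force: [-0.5, 0.2, -0.4]
grip_width: 23.6
finger_force: 30.0
```

View pics/c7.png

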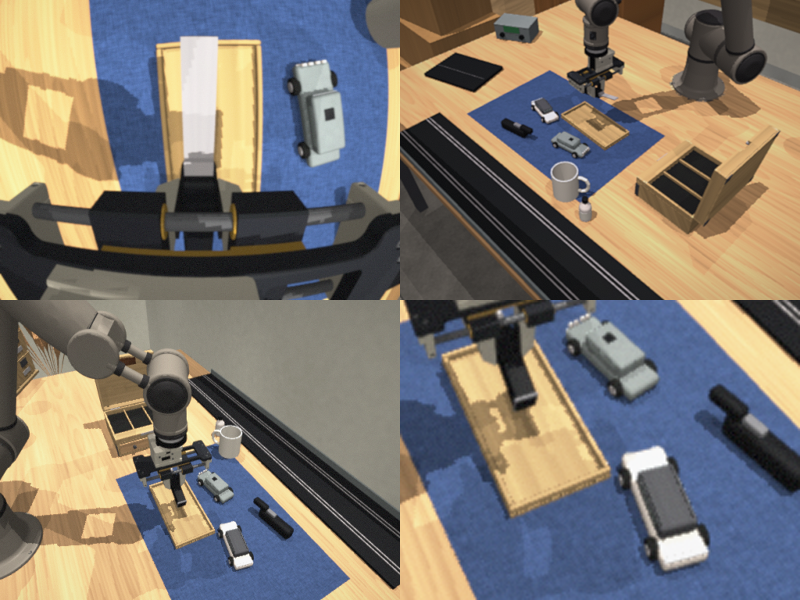

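The scene view shows the lid fully open with three empty bays. The blade is held tilted tip-up over the tray, and both cars are where they were. I'm lowering so the handle's rear meets the tray floor and the blade turns back flat.

```bash
python3 -m creep '[{"hand":0,"tx":-0.009,"ty":0.01,"tz":0.03,"spin":0},{"hand":0,"tx":0,"ty":0,"tz":0.03,"spin":0},{"hand":0,"tx":0,"ty":0,"tz":0.018,"spin":0},{"hand":0,"tx":0,"ty":0,"tz":0.006,"spin":0},{"hand":0,"tx":0,"ty":0,"tz":0.006,"spin":0}]'
python3 -m creep '[{"hand":0,"tx":0,"ty":0,"tz":0.006,"spin":0},{"hand":0,"tx":0,"ty":0,"tz":0.005,"spin":0},{"hand":0,"tx":0,"ty":0,"tz":0.005,"spin":0},{"hand":0,"tx":0,"ty":0,"tz":0.004,"spin":0},{"hand":0,"tx":0,"ty":0,"tz":0.004,"spin":0}]'
```

```text
time: 13.5
tool_pos: [480.4, -146.3, 52.4]
tcp_rot: [3.139, 0.001, 1.449]
contact_force: [-0.5, -0.7, -1.4]
grip_width: 23.6
finger_force: 30.0
time: 14.12
tool_pos: [480.3, -145.8, 28.2]
tcp_rot: [3.14, -0.0, 1.449]
contact_force: [0.5, 4.5, 6.6]
grip_width: 23.4
finger_force: 30.0
```

```bash
python3 -m creep '[{"hand":0,"tx":0,"ty":0,"tz":0.003,"spin":0},{"hand":0.4,"tx":0,"ty":0,"tz":0,"spin":0},{"hand":0.4,"tx":0,"ty":0,"tz":0,"spin":0},{"hand":0.4,"tx":0,"ty":0,"tz":0,"spin":0},{"hand":0.4,"tx":0,"ty":0,"tz":0,"spin":0}]'
python3 -m creep '[{"hand":0.4,"tx":0,"ty":0,"tz":-0.03,"spin":0},{"hand":0.4,"tx":0,"ty":0,"tz":-0.04,"spin":0},{"hand":0.6,"tx":0,"ty":0.04,"tz":-0.04,"spin":0},{"hand":0.7,"tx":0,"ty":0.04,"tz":0,"spin":0},{"hand":0.7,"tx":0,"ty":0,"tz":0,"spin":0}]'
python3 - <<'E'
from h import *
import pickle
C={n:cams.capture(n) for n in("wrist","side","scene")}
pickle.dump(C,open("c8.pkl","wb"))
im=np.zeros((600,800,3),np.uint8)
im[:300,:400]=cv2.resize(C["wrist"]["color"][:,:,::-1],(400,300))
im[:300,400:]=cv2.resize(C["scene"]["color"][90:240,130:330,::-1],(400,300),interpolation=cv2.INTER_CUBIC)
im[300:,:]=cv2.resize(C["side"]["color"][205:355,170:370,::-1],(800,600),interpolation=cv2.INTER_CUBIC)[:300] if 0 else cv2.resize(C["side"]["color"][215:345,170:370,::-1],(800,520),interpolation=cv2.INTER_CUBIC)[110:410]
cv2.imwrite("pics/c8.png",im); o=get_obs();print(o["tool_pos"],o["tcp_rot"])
E
```

```text
time: 14.75
tool_pos: [479.5, -146.3, 24.4]
tcp_rot: [3.141, 0.0, 1.449]
contact_force: [-0.1, -0.0, 0.1]
grip_width: 36.2
finger_force: 0.0
time: 15.38
tool_pos: [560.8, -156.3, 134.6]
tcp_rot: [3.139, 0.001, 1.449]
contact_force: [-0.9, 0.3, -0.6]
grip_width: 61.6
finger_force: 0.0
[ 557.49769331 -155.56860871  133.61071637] [-3.13907874e+00 -6.06553875e-04  1.44869654e+00]
```

View pics/c8.png

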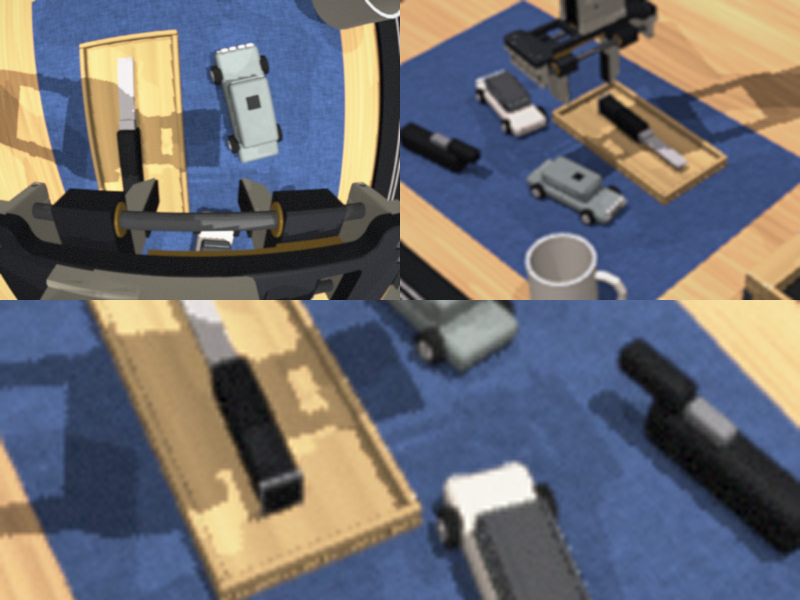

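The blade lies flat in the tray, lid open. The grey car's cabin corners are about (223,81), (269,78), (275,147), (234,152) in the wrist view.

```bash
python3 - <<'E'
from h import *
import pickle
W=pickle.load(open("c8.pkl","rb"))["wrist"]
c=[at(W,u*1.28,v*1.28,43,True)[:2] for u,v in[(223,81),(269,78),(275,147),(234,152)]]
print(np.round(c,1),np.mean(c,0))
W=pickle.load(open("c6.pkl","rb"))["wrist"]; s=512/680
for n,u,v,z in[("divL",278,160,72),("divR",399,160,72),("frontrail",340,228,80),("railback",340,168,80),("seamL",165,150,80),("seamR",515,150,80)]:
    print(n,np.round(at(W,u*s,v*s,z,True),1))
E
python3 - <<'E'
# white car: dark-cabin segmentation in side & scene images at roof plane z=43
from h import *
import pickle
C=pickle.load(open("c8.pkl","rb"))
D=C["side"]; im=D["color"].astype(int); g=im.max(2); sat=im.max(2)-im.min(2)
m=((g>45)&(g<110)&(sat<14)).astype(np.uint8); 
m2=np.zeros_like(m);m2[290:345,275:330]=m[290:345,275:330]
n,l,st,ce=cv2.connectedComponentsWithStats(m2); i=1+np.argmax(st[1:,4]);print(st[i],ce[i])
ys,xs=np.where(l==i); box=cv2.minAreaRect(np.c_[xs,ys].astype(np.float32)); p=cv2.boxPoints(box);print(np.round(p,1).tolist())
q=np.array([at(D,u,v,43)[:2] for u,v in p]);print(np.round(q,1).tolist(),q.mean(0))
E
```

```text
[[ 595.4  -78.7]
 [ 643.6  -79.5]
 [ 646.1 -154.5]
 [ 599.8 -154.6]] [ 621.2100744  -116.82031702]
divL [477.9 229.7  72. ]
divR [553.5 225.9  72. ]
frontrail [514.4 185.6  80. ]
railback [516.3 222.9  80. ]
seamL [405.9 244.   80. ]
seamR [629.3 232.7  80. ]
[288 290  36  43 722] [302.94598338 310.6634349 ]
[[286.1000061035156, 296.8999938964844], [306.5, 289.0], [323.1000061035156, 331.8999938964844], [302.79998779296875, 339.79998779296875]]
[[543.4, -283.7], [592.6, -288.5], [564.3, -384.5], [520.1, -378.5]] [ 555.11615037 -333.8340735 ]
```

```bash
python3 -m creep '[{"hand":0.85,"tx":0.024,"ty":0.03,"tz":0,"spin":0},{"hand":0.85,"tx":0.024,"ty":0.031,"tz":0,"spin":0},{"hand":0.85,"tx":0,"ty":0,"tz":0,"spin":-6.5},{"hand":0.85,"tx":0,"ty":0,"tz":0.02,"spin":-6.5},{"hand":0.85,"tx":0,"ty":0,"tz":0,"spin":0}]'
python3 - <<'E'
from h import *
import pickle
W=cams.capture("wrist");D=cams.capture("side");pickle.dump([W,D],open("c9.pkl","wb"));o=get_obs();print(o["tool_pos"],o["tcp_rot"])
# dark scoop / lamps search in wrist image between fingers
im=W["color"].astype(int);g=im.mean(2);b=im[:,:,2]-im[:,:,0]
m=((g>85)&(b<15)).astype(np.uint8)[:280,150:360]
for r in range(0,280,6): print(r,''.join('#' if x else '.' for x in m[r,::3]))
E
```

```text
time: 16.15
tool_pos: [623.2, -115.3, 112.7]
tcp_rot: [-3.137, -0.002, 1.674]
contact_force: [-0.0, -0.2, -0.3]
grip_width: 78.0
finger_force: 0.0
[ 624.63351498 -115.83235328  114.58174043] [-3.14086314e+00 -3.04220396e-04  1.67284174e+00]
0 ......................................................................
6 ......................................................................
12 ......................................................................
18 ......................................................................
24 ......................................................................
30 ......................................................................
36 ......................................................................
42 ......................................................................
48 ......................................................................
54 ......................................................................
60 ......................................................................
66 ............................................
[... 1946 characters left out ...]
#........................
228 #######....#................##################.............#..........
234 ###########.................##################.............#######....
240 ##########..................##################..............#########.
246 #########....................#################...............#########
252 ########....................##################................########
258 #######......................#################.................#######
264 ######..........................................................######
270 ......................................................................
276 ............................................................##########
```

```bash
python3 - <<'E'
from h import *
import pickle
W,D=pickle.load(open("c9.pkl","rb"))
T=np.array([624.6,-115.8]);y=1.6728;tx=np.array([np.cos(y),np.sin(y)]);ty=np.array([np.sin(y),-np.cos(y)])
for n,u,v,z in[("nose",258,112,20),("scoop",261,198,45),("mid@230",261,230,43)]:
    p=at(W,u,v,z,True)[:2]-T;print(n,p@tx,p@ty)
E
python3 -m creep '[{"hand":0.85,"tx":0,"ty":0.002,"tz":0.03,"spin":0},{"hand":0.85,"tx":0,"ty":0,"tz":0.03,"spin":0},{"hand":0.85,"tx":0,"ty":0,"tz":0.0165,"spin":0},{"hand":0.85,"tx":0,"ty":0,"tz":0,"spin":0}]'
```

```text
nose 75.17155485578027 1.3967390455823687
scoop 12.207111786150916 3.6867703577417283
mid@230 -15.068750504852733 3.982622839841246
time: 16.75
tool_pos: [626.7, -115.5, 37.4]
tcp_rot: [-3.14, -0.001, 1.675]
contact_force: [-0.6, 1.2, 0.8]
grip_width: 78.1
finger_force: 0.0
```

```bash
python3 -m creep '[{"hand":0,"tx":0,"ty":0,"tz":0,"spin":0},{"hand":0,"tx":0,"ty":0,"tz":0,"spin":0},{"hand":0,"tx":0,"ty":0,"tz":0,"spin":0},{"hand":0,"tx":0,"ty":0,"tz":0,"spin":0},{"hand":0,"tx":0,"ty":0,"tz":0,"spin":0}]'
python3 -m creep '[{"hand":0,"tx":0,"ty":0,"tz":-0.025,"spin":0},{"hand":0,"tx":0,"ty":0,"tz":-0.035,"spin":0},{"hand":0,"tx":0,"ty":0,"tz":-0.035,"spin":0},{"hand":0,"tx":0,"ty":0,"tz":-0.02,"spin":0},{"hand":0,"tx":0,"ty":0,"tz":0,"spin":0}]'
```

```text
time: 17.38
tool_pos: [627.3, -115.6, 38.3]
tcp_rot: [3.141, 0.0, 1.675]
contact_force: [-0.7, -0.5, 2.9]
grip_width: 41.6
finger_force: 29.7
time: 18.0
tool_pos: [628.0, -115.7, 154.4]
tcp_rot: [3.138, 0.001, 1.676]
contact_force: [0.1, 0.4, -1.7]
grip_width: 41.9
finger_force: 29.7
```

```bash
python3 -m creep '[{"hand":0,"tx":0,"ty":0,"tz":0,"spin":4.6},{"hand":0,"tx":0,"ty":0,"tz":0,"spin":4.6},{"hand":0,"tx":0.045,"ty":-0.007,"tz":0,"spin":0},{"hand":0,"tx":0.045,"ty":-0.007,"tz":0,"spin":0},{"hand":0,"tx":0.045,"ty":-0.007,"tz":0,"spin":0}]'
python3 -m creep '[{"hand":0,"tx":0.045,"ty":-0.007,"tz":0,"spin":0},{"hand":0,"tx":0.045,"ty":-0.007,"tz":0,"spin":0},{"hand":0,"tx":0.045,"ty":-0.007,"tz":0,"spin":0},{"hand":0,"tx":0.045,"ty":-0.007,"tz":0,"spin":0},{"hand":0,"tx":0.045,"ty":-0.007,"tz":0,"spin":0}]'
python3 -m creep '[{"hand":0,"tx":0.02,"ty":0,"tz":0,"spin":0},{"hand":0,"tx":0,"ty":0,"tz":0,"spin":0},{"hand":0,"tx":0,"ty":0,"tz":0,"spin":0}]'
```

```text
time: 18.62
tool_pos: [612.7, 21.7, 151.0]
tcp_rot: [-3.139, -0.0, 1.514]
contact_force: [0.4, -0.1, -1.5]
grip_width: 42.4
finger_force: 29.7
time: 19.25
tool_pos: [590.4, 248.3, 151.0]
tcp_rot: [-3.139, 0.001, 1.515]
contact_force: [0.5, -1.3, -1.7]
grip_width: 41.8
finger_force: 29.7
time: 19.62
tool_pos: [592.7, 265.5, 152.3]
tcp_rot: [-3.141, 0.001, 1.514]
contact_force: [-0.0, -0.1, -0.9]
grip_width: 42.0
finger_force: 29.7
```

```bash
python3 -m creep '[{"hand":0,"tx":0.015,"ty":0.001,"tz":0,"spin":0},{"hand":0,"tx":0.01,"ty":0,"tz":0.01,"spin":0},{"hand":0,"tx":0,"ty":0,"tz":0.015,"spin":0},{"hand":0,"tx":0,"ty":0,"tz":0,"spin":0}]'
python3 - <<'E'
from h import *
import pickle
C={n:cams.capture(n) for n in("wrist","side","scene")}
pickle.dump(C,open("c10.pkl","wb"))
im=np.zeros((600,800,3),np.uint8)
im[:300,:400]=cv2.resize(C["wrist"]["color"][:,:,::-1],(400,300),interpolation=cv2.INTER_AREA)
im[:300,400:]=cv2.resize(C["side"]["color"][115:215,120:253,::-1],(400,300),interpolation=cv2.INTER_CUBIC)
im[300:,:400]=cv2.resize(C["scene"]["color"][150:285,270:450,::-1],(400,300),interpolation=cv2.INTER_CUBIC)
im[300:,400:]=cv2.resize(C["side"]["color"][255:355,240:373,::-1],(400,300),interpolation=cv2.INTER_CUBIC)
cv2.imwrite("pics/c10.png",im); o=get_obs();print(o["tool_pos"],o["tcp_rot"])
E
```

```text
time: 20.12
tool_pos: [593.7, 291.4, 125.4]
tcp_rot: [-3.138, 0.002, 1.515]
contact_force: [-0.2, -0.3, -1.2]
grip_width: 42.2
finger_force: 29.7
[595.05029797 291.668564   127.94286487] [3.14148046e+00 1.27089025e-04 1.51471411e+00]
```

View pics/c10.png

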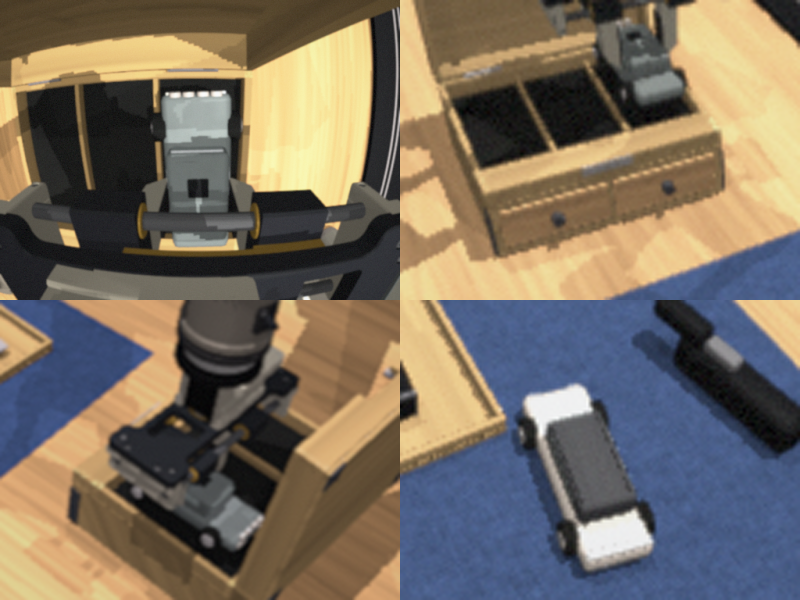

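The grey car hangs over the right bay (wrist px (197,120)), with a divider at (157,85) and the inner right wall at about (242,85). Checking the centring numerically.

```bash
python3 - <<'E'
from h import *
import pickle
C=pickle.load(open("c10.pkl","rb"));W=C["wrist"]
T=np.array([595.05,291.7]);y=1.5147;tx=np.array([np.cos(y),np.sin(y)]);ty=np.array([np.sin(y),-np.cos(y)])
for n,u,v,z in[("div1",81,84,72),("div2",156,84,72),("wallR",243,84,80),("wallL",17,84,80),("nose",196,92,108),("tyreL",152,127,112),("tyreR",240,125,112)]:
    p=at(W,u*1.28,v*1.28,z,True)[:2];d=p-T;print(n,np.round(p,1),round(d@tx,1),round(d@ty,1))
# horizontal brightness profile
im=W["color"].astype(int).mean(2)
print([int(x) for x in im[104:110].mean(0)[10:330:2]])
for k in(110,118): print([int(x) for x in im[84:118, k].tolist()][:40])
# white car
D=C["side"]
for n,u,v,z in[("roof fl",545,424,43),("fr",597,410,43),("rr",636,497,43),("rl",583,519,43)]:
    print(n,np.round(at(D,240+(u-400)/3.0075,255+(v-300)/3,z)[:2],1))
E
```

```text
div1 [490.8 381.1] 83.4 -109.1
div2 [562.  372.5] 78.8 -37.5
wallR [634.2 368.6] 79.0 34.7
wallL [415.5 394.5] 92.6 -185.0
nose [596.1 365. ] 73.3 -3.1
tyreL [564. 343.] 49.5 -33.9
tyreR [625.4 341. ] 51.0 27.6
[86, 85, 130, 173, 170, 170, 167, 165, 166, 164, 173, 167, 165, 167, 165, 162, 163, 164, 165, 167, 164, 164, 170, 166, 144, 139, 130, 111, 114, 114, 115, 115, 117, 116, 116, 115, 115, 114, 113, 109, 108, 104, 102, 113, 116, 107, 96, 93, 84, 79, 75, 73, 72, 66, 65, 60, 58, 55, 53, 52, 48, 45, 55, 68, 64, 60, 57, 55, 51, 48, 49, 48, 47, 45, 42, 40, 40, 42, 41, 39, 41, 40, 40, 39, 41, 39, 36, 37, 36, 36, 36, 37, 44, 143, 180, 178, 130, 68, 38, 36, 36, 35, 38, 38, 37, 36, 37, 35, 36, 37, 37, 34, 38, 34, 35, 35, 35, 35, 35, 36, 35, 31, 35, 37, 34, 37, 36, 35, 36, 37, 38, 36, 37, 35, 38, 38, 34, 38, 39, 40, 36, 36, 38, 38, 38, 35, 28, 26, 26, 43, 62, 96, 175, 185, 186, 185, 191, 201, 201, 201]
[178, 181, 183, 187, 191, 193, 185, 166, 136, 122, 120, 109, 104, 112, 121, 120, 122, 124, 125, 122, 118, 112, 97, 66, 34, 25, 19, 29, 26, 18, 16, 27, 22, 28]
[183, 185, 187, 191, 194, 185, 150, 126, 125, 123, 111, 101, 110, 119, 120, 122, 124, 123, 126, 121, 112, 104, 76, 43, 30, 23, 27, 23, 27, 26, 17, 30, 28, 25]
roof fl [ 548.1 -284.6]
fr [ 587.  -292.9]
rr [ 570.7 -360.8]
rl [ 530.7 -356.6]
```

```bash
python3 -m creep '[{"hand":0,"tx":-0.004,"ty":0.001,"tz":0.01,"spin":0},{"hand":0,"tx":0,"ty":0,"tz":0.008,"spin":0},{"hand":0,"tx":0,"ty":0,"tz":0,"spin":0},{"hand":0,"tx":0,"ty":0,"tz":0,"spin":0}]'
python3 -m creep '[{"hand":0,"tx":0,"ty":0,"tz":0.004,"spin":0},{"hand":0,"tx":0,"ty":0,"tz":0.003,"spin":0},{"hand":0,"tx":0,"ty":0,"tz":0,"spin":0},{"hand":0,"tx":0,"ty":0,"tz":0,"spin":0}]'
```

```text
time: 20.78
tool_pos: [595.8, 287.9, 110.0]
tcp_rot: [3.141, -0.0, 1.515]
contact_force: [-0.5, -0.6, -1.0]
grip_width: 42.1
finger_force: 29.7
time: 21.28
tool_pos: [595.8, 287.9, 103.0]
tcp_rot: [3.141, -0.0, 1.515]
contact_force: [0.2, -0.1, -1.0]
grip_width: 41.8
finger_force: 29.7
```

```bash
python3 -m creep '[{"hand":0,"tx":0,"ty":0,"tz":0.002,"spin":0},{"hand":0,"tx":0,"ty":0,"tz":0,"spin":0},{"hand":0,"tx":0,"ty":0,"tz":0,"spin":0}]'
python3 -m creep '[{"hand":0,"tx":0,"ty":0,"tz":0.001,"spin":0},{"hand":0,"tx":0,"ty":0,"tz":0,"spin":0},{"hand":0,"tx":0,"ty":0,"tz":0,"spin":0}]'
```

```text
time: 21.65
tool_pos: [595.7, 287.9, 100.9]
tcp_rot: [3.141, 0.0, 1.515]
contact_force: [0.1, -1.2, -1.6]
grip_width: 42.3
finger_force: 29.7
time: 22.02
tool_pos: [595.8, 287.9, 100.3]
tcp_rot: [3.141, -0.0, 1.515]
contact_force: [-0.4, -0.3, 1.7]
grip_width: 42.2
finger_force: 29.8
```

```bash
python3 -m creep '[{"hand":0.7,"tx":0,"ty":0,"tz":0,"spin":0},{"hand":0.7,"tx":0,"ty":0,"tz":0,"spin":0},{"hand":0.7,"tx":0,"ty":0,"tz":0,"spin":0},{"hand":0.7,"tx":0,"ty":0,"tz":-0.02,"spin":0},{"hand":0.7,"tx":0,"ty":0,"tz":-0.035,"spin":0}]'
python3 -m creep '[{"hand":0.85,"tx":-0.045,"ty":0,"tz":0,"spin":0},{"hand":0.85,"tx":-0.05,"ty":0,"tz":0,"spin":0},{"hand":0.85,"tx":-0.05,"ty":0,"tz":0,"spin":0},{"hand":0.85,"tx":-0.05,"ty":0,"tz":0,"spin":0},{"hand":0.85,"tx":-0.05,"ty":0,"tz":0,"spin":0}]'
python3 -m creep '[{"hand":0.85,"tx":-0.05,"ty":0,"tz":0,"spin":0},{"hand":0.85,"tx":-0.05,"ty":0,"tz":0,"spin":0},{"hand":0.85,"tx":-0.05,"ty":0,"tz":0,"spin":0},{"hand":0.85,"tx":-0.05,"ty":0,"tz":0,"spin":0},{"hand":0.85,"tx":-0.05,"ty":0,"tz":0,"spin":0}]'
python3 -m creep '[{"hand":0.85,"tx":-0.05,"ty":0,"tz":0,"spin":0},{"hand":0.85,"tx":-0.04,"ty":0,"tz":0,"spin":5.1},{"hand":0.85,"tx":0,"ty":0,"tz":0.02,"spin":5.1},{"hand":0.85,"tx":0,"ty":0,"tz":0.015,"spin":0},{"hand":0.85,"tx":0,"ty":0,"tz":0,"spin":0}]'
```

```text
time: 22.65
tool_pos: [594.9, 287.5, 153.9]
tcp_rot: [-3.138, 0.001, 1.515]
contact_force: [0.4, 0.1, 0.1]
grip_width: 64.3
finger_force: 0.0
time: 23.28
tool_pos: [581.8, 41.7, 155.1]
tcp_rot: [3.141, 0.0, 1.515]
contact_force: [0.5, -0.1, 0.2]
grip_width: 78.2
finger_force: 0.0
time: 23.9
tool_pos: [567.9, -208.0, 155.0]
tcp_rot: [3.141, 0.0, 1.515]
contact_force: [-0.1, 0.3, -0.6]
grip_width: 78.0
finger_force: 0.0
time: 24.52
tool_pos: [562.4, -295.2, 118.4]
tcp_rot: [-3.139, -0.001, 1.339]
contact_force: [0.2, 0.4, -0.8]
grip_width: 77.8
finger_force: 0.0
```

```bash
python3 -m creep '[{"hand":0.85,"tx":-0.025,"ty":0,"tz":0,"spin":0},{"hand":0.85,"tx":0,"ty":0,"tz":0,"spin":0},{"hand":0.85,"tx":0,"ty":0,"tz":0,"spin":0}]'
python3 - <<'E'
from h import *
import pickle
C={n:cams.capture(n) for n in("wrist","side","scene")};pickle.dump(C,open("c11.pkl","wb"));W=C["wrist"];o=get_obs();print(o["tool_pos"],o["tcp_rot"])
im=W["color"].astype(int);g=im.max(2);s=g-im.min(2)
for r in range(84,276,6): print(r,''.join('#' if x>130 and t<30 else 'o' if t<16 and x>35 else '.' for x,t in zip(g[r,165:345:3],s[r,165:345:3])))
E
```

```text
time: 24.9
tool_pos: [557.3, -320.8, 120.4]
tcp_rot: [3.141, 0.0, 1.337]
contact_force: [0.2, 1.0, 0.3]
grip_width: 78.2
finger_force: 0.0
[ 557.38624767 -320.21573009  120.16147098] [ 3.14129817e+00 -6.28008750e-05  1.33740602e+00]
84 ..............#.............................................
90 ............................................................
96 ............................................................
102 ...............o............................................
108 ............................................................
114 ......................###################...................
120 ................#.....####################..................
126 ......................####################..................
132 .........o.........ooo####################o.................
138 o..................oooo##################oooo...............
144 ...................oooo##################oooo...............
150 ......................###################ooo................
156 ......................####################..................
162 .....................
[... 509 characters left out ...]
............#oooooooooooooooooo...................
216 ......................#ooooooooooooooooo#...................
222 ......................ooooooooooooooooooo...................
228 ......o...............ooooooooooooooooooo..#..........o.....
234 o..oooo.............ooooooooooooooooooooo.o#..........o..o.o
240 ...ooo..............ooooooooooooooooooooooo............o.o.o
246 oo.oo.................o##################...............ooo.
252 .ooo...................##################................ooo
258 ..o....................#################..................o.
264 .o.........................................................o
270 oooooo...............................................oo.oooo
```

```bash
python3 - <<'E'
from h import *
import pickle
W=pickle.load(open("c11.pkl","rb"))["wrist"];G=pickle.load(open("c9.pkl","rb"))[0]
def f(W,T,y,pts):
    tx=np.array([np.cos(y),np.sin(y)]);ty=np.array([np.sin(y),-np.cos(y)])
    for n,u,v,z in pts:
        p=at(W,u,v,z,True)[:2]-T;print(n,np.round([p@tx,p@ty],1))
f(W,np.array([557.4,-320.2]),1.3374,[("end",259,113,20),("cabF",259,160,43),("cabR",259,244,43),("endR",259,262,20)])
E
```

```text
end [72.7  4.3]
cabF [37.9  4. ]
cabR [-32.9   4.3]
endR [-64.2   4.9]
```

```bash
python3 -m creep '[{"hand":0.85,"tx":0.002,"ty":0.002,"tz":0.03,"spin":0},{"hand":0.85,"tx":0,"ty":0,"tz":0.03,"spin":0},{"hand":0.85,"tx":0,"ty":0,"tz":0.0225,"spin":0},{"hand":0.85,"tx":0,"ty":0,"tz":0,"spin":0},{"hand":0.85,"tx":0,"ty":0,"tz":0,"spin":0}]'
python3 -m creep '[{"hand":0,"tx":0,"ty":0,"tz":0,"spin":0},{"hand":0,"tx":0,"ty":0,"tz":0,"spin":0},{"hand":0,"tx":0,"ty":0,"tz":0,"spin":0},{"hand":0,"tx":0,"ty":0,"tz":0,"spin":0},{"hand":0,"tx":0,"ty":0,"tz":0,"spin":0}]'
python3 -m creep '[{"hand":0,"tx":0,"ty":0,"tz":-0.025,"spin":0},{"hand":0,"tx":0,"ty":0,"tz":-0.035,"spin":0},{"hand":0,"tx":0,"ty":0,"tz":-0.035,"spin":0},{"hand":0,"tx":0,"ty":0,"tz":-0.02,"spin":0},{"hand":0,"tx":0,"ty":0,"tz":0,"spin":0}]'
```

```text
time: 25.68
tool_pos: [560.3, -319.3, 38.5]
tcp_rot: [3.14, 0.001, 1.337]
contact_force: [0.1, 0.9, 0.3]
grip_width: 77.9
finger_force: 0.0
time: 26.3
tool_pos: [559.9, -319.2, 37.7]
tcp_rot: [3.141, 0.0, 1.337]
contact_force: [0.5, 0.2, 1.2]
grip_width: 41.7
finger_force: 30.0
time: 26.92
tool_pos: [560.2, -319.5, 153.9]
tcp_rot: [3.139, 0.001, 1.337]
contact_force: [-0.1, -0.2, -0.8]
grip_width: 42.0
finger_force: 30.0
```

```bash
python3 -m creep '[{"hand":0,"tx":0,"ty":0,"tz":0,"spin":-5.1},{"hand":0,"tx":0,"ty":0,"tz":0,"spin":-5.1},{"hand":0,"tx":0.04,"ty":-0.01,"tz":0,"spin":0},{"hand":0,"tx":0.045,"ty":-0.011,"tz":0,"spin":0},{"hand":0,"tx":0.045,"ty":-0.011,"tz":0,"spin":0}]'
python3 -m creep '[{"hand":0,"tx":0.045,"ty":-0.011,"tz":0,"spin":0},{"hand":0,"tx":0.045,"ty":-0.011,"tz":0,"spin":0},{"hand":0,"tx":0.045,"ty":-0.011,"tz":0,"spin":0},{"hand":0,"tx":0.045,"ty":-0.011,"tz":0,"spin":0},{"hand":0,"tx":0.045,"ty":-0.011,"tz":0,"spin":0}]'
python3 -m creep '[{"hand":0,"tx":0.045,"ty":-0.011,"tz":0,"spin":0},{"hand":0,"tx":0.045,"ty":-0.011,"tz":0,"spin":0},{"hand":0,"tx":0.045,"ty":-0.011,"tz":0,"spin":0},{"hand":0,"tx":0.045,"ty":-0.011,"tz":0,"spin":0},{"hand":0,"tx":0,"ty":0,"tz":0,"spin":0}]'
python3 -m creep '[{"hand":0,"tx":0.025,"ty":-0.011,"tz":0,"spin":0},{"hand":0,"tx":0,"ty":0,"tz":0,"spin":0},{"hand":0,"tx":0,"ty":0,"tz":0,"spin":0}]'
```

```text
time: 27.55
tool_pos: [533.7, -185.9, 150.6]
tcp_rot: [-3.139, -0.001, 1.514]
contact_force: [-0.3, -0.1, -0.8]
grip_width: 41.6
finger_force: 30.0
time: 28.18
tool_pos: [491.4, 41.7, 151.0]
tcp_rot: [-3.139, -0.0, 1.515]
contact_force: [0.3, 0.4, -1.6]
grip_width: 41.5
finger_force: 30.0
time: 28.8
tool_pos: [457.1, 224.6, 151.0]
tcp_rot: [-3.139, 0.0, 1.519]
contact_force: [0.1, -0.2, -1.5]
grip_width: 41.8
finger_force: 30.0
time: 29.18
tool_pos: [449.2, 246.9, 151.9]
tcp_rot: [-3.141, 0.001, 1.515]
contact_force: [0.1, 0.7, -1.4]
grip_width: 41.6
finger_force: 30.0
```

```bash
python3 -m creep '[{"hand":0,"tx":0.028,"ty":-0.004,"tz":0,"spin":0},{"hand":0,"tx":0.027,"ty":-0.004,"tz":0,"spin":0},{"hand":0,"tx":0,"ty":0,"tz":0.015,"spin":0},{"hand":0,"tx":0,"ty":0,"tz":0.008,"spin":0},{"hand":0,"tx":0,"ty":0,"tz":0,"spin":0}]'
python3 -m creep '[{"hand":0,"tx":0,"ty":0,"tz":0,"spin":0},{"hand":0,"tx":0,"ty":0,"tz":0,"spin":0}]'
python3 - <<'E'
from h import *
import pickle
W=cams.capture("wrist");pickle.dump(W,open("c12.pkl","wb"));o=get_obs();T=o["tool_pos"][:2];y=o["tcp_rot"][2];print(o["tool_pos"],y)
im=W["color"].astype(int).mean(2)
for r in (102,106,112): print(r,[int(x) for x in im[r,160:380:2]])
tx=np.array([np.cos(y),np.sin(y)]);ty=np.array([np.sin(y),-np.cos(y)])
for u in(200,220,300,310,320,330,404): 
    p=at(W,u,108,76,True)[:2]-T;print(u,np.round([p@tx,p@ty],1))
E
```

```text
time: 29.8
tool_pos: [443.9, 301.9, 128.2]
tcp_rot: [-3.139, 0.002, 1.514]
contact_force: [-0.2, 0.3, -0.6]
grip_width: 41.6
finger_force: 30.0
time: 30.05
tool_pos: [444.6, 303.1, 129.8]
tcp_rot: [3.141, -0.0, 1.515]
contact_force: [-1.0, 0.0, -0.9]
grip_width: 41.9
finger_force: 30.0
[444.51959823 303.21694571 129.84244963] 1.5146688147933491
102 [215, 214, 213, 213, 210, 209, 211, 209, 204, 202, 195, 160, 159, 169, 216, 215, 206, 212, 205, 191, 195, 194, 192, 194, 192, 192, 193, 194, 194, 192, 193, 193, 190, 192, 191, 186, 183, 178, 178, 181, 179, 182, 179, 179, 181, 181, 180, 182, 181, 182, 181, 177, 181, 179, 181, 180, 182, 183, 179, 184, 182, 181, 181, 182, 182, 181, 183, 183, 184, 182, 184, 182, 181, 182, 179, 182, 185, 180, 182, 181, 182, 182, 182, 183, 182, 183, 179, 183, 179, 183, 182, 184, 182, 182, 181, 182, 179, 183, 180, 180, 181, 183, 179, 183, 181, 182, 181, 182, 181, 182]
106 [212, 216, 214, 213, 211, 209, 210, 211, 205, 196, 155, 151, 160, 168, 198, 201, 196, 194, 168, 87, 86, 89, 86, 79, 78, 76, 72, 69, 72, 68, 67, 65, 66, 62, 58, 60, 60, 60, 54, 55, 57, 54, 52, 56
[... 188 characters left out ...]
 149, 154, 160, 164, 167, 168, 170, 172, 175, 173, 177, 178, 178, 177, 181, 182, 183, 182, 180, 181, 183, 180, 182]
112 [203, 208, 215, 213, 214, 211, 211, 209, 206, 203, 160, 145, 156, 165, 200, 205, 191, 192, 169, 97, 77, 46, 28, 28, 24, 39, 43, 38, 38, 34, 37, 37, 33, 35, 33, 32, 41, 39, 37, 36, 40, 35, 39, 39, 24, 23, 21, 25, 27, 24, 39, 37, 36, 36, 34, 37, 34, 37, 38, 42, 35, 38, 36, 42, 35, 30, 37, 36, 29, 31, 24, 32, 94, 171, 179, 164, 58, 32, 36, 35, 39, 32, 30, 34, 40, 36, 37, 29, 33, 36, 32, 38, 41, 30, 36, 40, 38, 33, 38, 33, 32, 38, 38, 32, 35, 34, 36, 36, 39, 38]
200 [ 78.9 -35.7]
220 [ 78.5 -22.2]
300 [78.7 30.7]
310 [78.9 37.4]
320 [79.2 44.3]
330 [79.5 51.2]
404 [ 83.5 107.7]
```

```bash
python3 -m creep '[{"hand":0,"tx":0,"ty":-0.0005,"tz":0.01,"spin":0},{"hand":0,"tx":0,"ty":0,"tz":0.009,"spin":0},{"hand":0,"tx":0,"ty":0,"tz":0.004,"spin":0},{"hand":0,"tx":0,"ty":0,"tz":0,"spin":0},{"hand":0,"tx":0,"ty":0,"tz":0,"spin":0}]'
python3 -m creep '[{"hand":0,"tx":0,"ty":0,"tz":0.004,"spin":0},{"hand":0,"tx":0,"ty":0,"tz":0,"spin":0},{"hand":0,"tx":0,"ty":0,"tz":0,"spin":0}]'
python3 -m creep '[{"hand":0,"tx":0,"ty":0,"tz":0.0025,"spin":0},{"hand":0,"tx":0,"ty":0,"tz":0,"spin":0},{"hand":0,"tx":0,"ty":0,"tz":0,"spin":0}]'
```

```text
time: 30.72
tool_pos: [443.8, 303.5, 106.5]
tcp_rot: [3.141, -0.0, 1.515]
contact_force: [-0.1, -0.1, -1.3]
grip_width: 41.7
finger_force: 30.0
time: 31.1
tool_pos: [443.7, 303.4, 102.4]
tcp_rot: [3.141, 0.0, 1.515]
contact_force: [-0.4, -0.2, -1.6]
grip_width: 41.8
finger_force: 30.0
time: 31.48
tool_pos: [443.7, 303.3, 99.9]
tcp_rot: [-3.142, 0.0, 1.515]
contact_force: [-0.0, -0.4, -0.7]
grip_width: 41.6
finger_force: 30.0
```

```bash
python3 -m creep '[{"hand":0,"tx":0,"ty":0,"tz":0.0005,"spin":0},{"hand":0.65,"tx":0,"ty":0,"tz":0,"spin":0},{"hand":0.65,"tx":0,"ty":0,"tz":0,"spin":0},{"hand":0.65,"tx":0,"ty":0,"tz":0,"spin":0},{"hand":0.65,"tx":0,"ty":0,"tz":0,"spin":0}]'
python3 -m creep '[{"hand":0.65,"tx":0,"ty":0,"tz":-0.02,"spin":0},{"hand":0.65,"tx":0,"ty":0,"tz":-0.035,"spin":0},{"hand":0.65,"tx":-0.04,"ty":0.02,"tz":-0.02,"spin":0},{"hand":0.65,"tx":-0.05,"ty":0.03,"tz":0,"spin":0},{"hand":0.65,"tx":-0.03,"ty":0.02,"tz":-0.02,"spin":0}]'
python3 -m creep '[{"hand":0,"tx":0,"ty":0,"tz":-0.03,"spin":0},{"hand":0,"tx":0,"ty":0,"tz":0,"spin":0},{"hand":0,"tx":0,"ty":0,"tz":0,"spin":0}]'
python3 - <<'E'
from h import *
import pickle
C={n:cams.capture(n) for n in("wrist","side","scene")};pickle.dump(C,open("c13.pkl","wb"));W=C["wrist"];o=get_obs();print(o["tool_pos"],o["tcp_rot"])
# rectified top view of car floor plane z=62+43 (roof) in box frame: rows along -x_box(back at top), cols y_box from +120(left) to -120
R=np.array(W["R"]);t=np.array(W["t"]);K=np.array(W["K"]);im=W["color"].astype(int)
c=np.array([519.8,302.1]);ex=np.array([.056,.998]);ey=np.array([-.998,.056])
for xb in range(90,-95,-8):
    s=''
    for yb in range(120,-121,-4):
        p=R@np.r_[c+xb*ex+yb*ey,100.]+t;rho=np.hypot(p[0],p[1]);th=np.arctan2(rho,p[2]);u=K[0,0]*th*p[0]/rho+K[0,2];v=K[1,1]*th*p[1]/rho+K[1,2]
        if 0<=u<512 and 0<=v<384:
            q=im[int(v),int(u)];g=q.max();sat=g-q.min();s+='w' if sat>50 else '#' if g>110 else 'o' if g>55 else '.'
        else:s+=' '
    print(f"{xb:4d}",s)
E
```

```text
time: 32.1
tool_pos: [443.7, 303.4, 99.4]
tcp_rot: [3.141, 0.0, 1.515]
contact_force: [-0.1, -0.4, 0.2]
grip_width: 59.5
finger_force: 0.0
time: 32.72
tool_pos: [506.9, 177.5, 193.8]
tcp_rot: [-3.139, 0.001, 1.514]
contact_force: [0.0, 0.6, -0.7]
grip_width: 59.8
finger_force: 0.0
time: 33.1
tool_pos: [506.4, 179.7, 223.7]
tcp_rot: [-3.141, 0.0, 1.515]
contact_force: [-0.7, -0.2, -0.9]
grip_width: 34.5
finger_force: 0.0
[506.22135548 179.91199773 223.36766143] [-3.13966472e+00  5.26503910e-04  1.51568748e+00]
  90                                                              
  82                                                              
  74                                                              
  66                                                           www
  58 wwwwwo.#######                             o####o####..owwwww
  50 wwwwwo.############..wo...............ww..o###########.owwwww
  42 wwwww..###########..owo...............ww..o###########.owwwww
  34 wwwww..###########..#wo...............wwo..###########..wwwww
  26 wwwwwooooo####ooo##..wo...............wwo.o#
[... 322 characters left out ...]
.......ww..ooo##########owwwww
 -22 wwwwwoooo##oooooo##..wo...............ww..ooo##########owwwww
 -30 wwwwwoooooooooooo##..wo...............ww..ooo##########owwwww
 -38 wwwww.ooooooooooo#..#wo...............ww...oo##########owwwww
 -46 wwwww..###########..owo...............wwo..o#o########o.wwwww
 -54 wwwwwo.############..wo...............ww...###########o.wwwww
 -62 wwwwwo.###########o..wo...............w#...###########oowwwww
 -70 wwwwoo...............wo...............ww....oooo.......owwwww
 -78 wwwwwwwwwwwwwwwwwwwwwwwwwwwwwwwwwwwwwwwwwwwwwwwwwwwwwwwwwwwww
 -86 wwwwwwwwwwwwwwwwwwwwwwwwwwwwwwwwwwwwwwwwwwwwwwwwwwwwwwwwwwwww
 -94 wwwwwwwwwwwwwwwwwwwwwwwwwwwwwwwwwwwwwwwwwwwwwwwwwwwwwwwwwwwww
```

The rectified map shows both cars straight and centred in the outer bays. Now going over the lid to its back side, fingers closed.

```bash
python3 -m creep '[{"hand":0,"tx":0,"ty":0,"tz":-0.035,"spin":0},{"hand":0,"tx":0,"ty":0,"tz":-0.035,"spin":0},{"hand":0,"tx":0,"ty":0,"tz":-0.035,"spin":0},{"hand":0,"tx":0.03,"ty":0,"tz":-0.005,"spin":0},{"hand":0,"tx":0.04,"ty":0.0035,"tz":0,"spin":0}]'
python3 -m creep '[{"hand":0,"tx":0.03,"ty":0.0035,"tz":0,"spin":0},{"hand":0,"tx":0.03,"ty":0,"tz":0,"spin":0},{"hand":0,"tx":0,"ty":0,"tz":0,"spin":0}]'
```

```text
time: 33.88
tool_pos: [514.4, 249.9, 334.9]
tcp_rot: [3.141, -0.0, 1.514]
contact_force: [-0.2, -0.8, 0.1]
grip_width: 0.6
finger_force: 0.0
time: 34.25
tool_pos: [520.6, 311.0, 332.9]
tcp_rot: [-3.14, 0.001, 1.518]
contact_force: [-0.0, 0.1, 0.1]
grip_width: 0.3
finger_force: 0.0
```

```bash
python3 -m creep '[{"hand":0,"tx":0.035,"ty":0,"tz":0,"spin":0},{"hand":0,"tx":0.04,"ty":0,"tz":0,"spin":0},{"hand":0,"tx":0.04,"ty":0,"tz":0,"spin":0},{"hand":0,"tx":0.04,"ty":0,"tz":0,"spin":0},{"hand":0,"tx":0,"ty":0,"tz":0,"spin":0}]'
python3 - <<'E'
from h import *
import pickle
C={n:cams.capture(n) for n in("scene","side")};pickle.dump(C,open("c14.pkl","wb"));o=get_obs();print(o["tool_pos"],o["tcp_rot"],o["joint_positions"])
S=C["scene"]
# predicted lid corners at 1.65
h=np.array([513.3+.056*200,187.3+.998*200]);ex=np.array([.056,.998]);ey=np.array([-.998,.056])
for yb in(118,-118): print(proj(S,np.r_[h+15.8*ex+yb*ey,279.4]),proj(S,np.r_[h+49.7*ex+yb*ey,276.7]))
print(proj(S,[*o["tool_pos"][:2],o["tool_pos"][2]-14]))
E
```

```text
time: 34.88
tool_pos: [529.2, 465.5, 332.2]
tcp_rot: [-3.139, 0.002, 1.518]
contact_force: [0.6, -0.3, -0.7]
grip_width: 0.7
finger_force: 0.0
[529.876852   463.16980518 333.56941835] [-3.14079808e+00  1.51481000e-03  1.51505638e+00] [ 6.09857221e-01  6.79902731e-01  7.13772385e-01 -7.12136798e-04
  1.74947790e+00  6.65471745e-01]
[471.08695772 157.38770158] [486.61624222 166.64669233]
[402.57964028 216.85806346] [418.92782762 228.51699114]
[475.7261101  186.39081528]
```

```bash
python3 -m creep '[{"hand":0,"tx":0.003,"ty":0,"tz":0.025,"spin":0},{"hand":0,"tx":0,"ty":0,"tz":0.025,"spin":0},{"hand":0,"tx":0,"ty":0,"tz":0.018,"spin":0},{"hand":0,"tx":0,"ty":0,"tz":0,"spin":0}]'
python3 -m creep '[{"hand":0,"tx":-0.01,"ty":0,"tz":0,"spin":0},{"hand":0,"tx":-0.01,"ty":0,"tz":0,"spin":0},{"hand":0,"tx":-0.01,"ty":0,"tz":0,"spin":0},{"hand":0,"tx":-0.01,"ty":0,"tz":0,"spin":0}]'
```

```text
time: 35.48
tool_pos: [529.9, 464.9, 265.4]
tcp_rot: [-3.139, 0.002, 1.513]
contact_force: [0.9, 0.2, 0.0]
grip_width: 0.7
finger_force: 0.0
time: 35.98
tool_pos: [527.9, 426.5, 267.4]
tcp_rot: [3.14, -0.002, 1.515]
contact_force: [0.1, 3.5, 1.6]
grip_width: 0.0
finger_force: 1.5
```

```bash
python3 -m creep '[{"hand":0,"tx":-0.014,"ty":0,"tz":-0.001,"spin":0},{"hand":0,"tx":-0.014,"ty":0,"tz":0,"spin":0},{"hand":0,"tx":-0.014,"ty":0,"tz":0,"spin":0},{"hand":0,"tx":-0.015,"ty":0,"tz":0.001,"spin":0},{"hand":0,"tx":-0.015,"ty":0,"tz":0.003,"spin":0}]'
python3 -m creep '[{"hand":0,"tx":-0.015,"ty":0,"tz":0.004,"spin":0},{"hand":0,"tx":-0.014,"ty":0,"tz":0.006,"spin":0},{"hand":0,"tx":-0.014,"ty":0,"tz":0.007,"spin":0},{"hand":0,"tx":-0.014,"ty":0,"tz":0.008,"spin":0}]'
```

```text
time: 36.6
tool_pos: [523.5, 353.8, 262.9]
tcp_rot: [-3.141, 0.0, 1.515]
contact_force: [-0.5, 1.8, -0.4]
grip_width: 0.4
finger_force: 0.9
time: 37.1
tool_pos: [520.2, 296.8, 237.9]
tcp_rot: [-3.141, 0.001, 1.515]
contact_force: [0.4, 1.3, 0.3]
grip_width: 0.3
finger_force: 0.6
```

```bash
python3 -m creep '[{"hand":0,"tx":-0.012,"ty":0,"tz":0.009,"spin":0},{"hand":0,"tx":-0.012,"ty":0,"tz":0.01,"spin":0},{"hand":0,"tx":-0.011,"ty":0,"tz":0.01,"spin":0},{"hand":0,"tx":-0.008,"ty":0,"tz":0.01,"spin":0},{"hand":0,"tx":-0.007,"ty":0,"tz":0.01,"spin":0}]'
python3 -m creep '[{"hand":0,"tx":-0.006,"ty":0,"tz":0.01,"spin":0},{"hand":0,"tx":-0.005,"ty":0,"tz":0.01,"spin":0},{"hand":0,"tx":-0.005,"ty":0,"tz":0.01,"spin":0},{"hand":0,"tx":-0.004,"ty":0,"tz":0.008,"spin":0},{"hand":0,"tx":0,"ty":0,"tz":0,"spin":0}]'
```

```text
time: 37.72
tool_pos: [517.7, 247.5, 188.7]
tcp_rot: [-3.141, 0.0, 1.515]
contact_force: [-0.7, 0.5, 1.2]
grip_width: -0.1
finger_force: 0.5
time: 38.35
tool_pos: [516.3, 227.8, 150.7]
tcp_rot: [-3.14, 0.001, 1.515]
contact_force: [0.0, -0.5, -0.1]
grip_width: 0.9
finger_force: 0.0
```

```bash
python3 -m creep '[{"hand":0,"tx":-0.005,"ty":0,"tz":0.006,"spin":0},{"hand":0,"tx":-0.004,"ty":0,"tz":0.006,"spin":0},{"hand":0,"tx":-0.003,"ty":0,"tz":0.005,"spin":0}]'
python3 -m creep '[{"hand":0,"tx":0,"ty":0,"tz":0.003,"spin":0},{"hand":0,"tx":0,"ty":0,"tz":0.002,"spin":0},{"hand":0,"tx":0,"ty":0,"tz":0,"spin":0}]'
python3 -m creep '[{"hand":0,"tx":0,"ty":0,"tz":0.002,"spin":0},{"hand":0,"tx":0,"ty":0,"tz":0,"spin":0},{"hand":0,"tx":0,"ty":0,"tz":0,"spin":0}]'
```

```text
time: 38.72
tool_pos: [516.2, 216.7, 134.6]
tcp_rot: [3.141, -0.002, 1.514]
contact_force: [-2.4, 7.5, 9.8]
grip_width: 0.4
finger_force: 5.2
time: 39.1
tool_pos: [515.7, 216.0, 129.0]
tcp_rot: [-3.141, 0.001, 1.515]
contact_force: [0.8, 0.5, 0.3]
grip_width: 0.6
finger_force: 0.0
time: 39.48
tool_pos: [516.0, 216.1, 128.2]
tcp_rot: [3.141, 0.0, 1.515]
contact_force: [-1.4, -1.4, 6.7]
grip_width: 0.3
finger_force: 3.1
```

```bash
python3 -m creep '[{"hand":0,"tx":0,"ty":0,"tz":0.0015,"spin":0},{"hand":0,"tx":0,"ty":0,"tz":0,"spin":0},{"hand":0,"tx":0,"ty":0,"tz":0,"spin":0}]'
python3 -m creep '[{"hand":0,"tx":0,"ty":0,"tz":-0.02,"spin":0},{"hand":0,"tx":0,"ty":0,"tz":-0.04,"spin":0},{"hand":0,"tx":0,"ty":0,"tz":-0.04,"spin":0},{"hand":0,"tx":-0.03,"ty":0,"tz":-0.03,"spin":0},{"hand":0,"tx":0,"ty":0,"tz":0,"spin":0}]'
python3 - <<'E'
from h import *
import pickle
C={n:cams.capture(n) for n in("scene","side","wrist")};o=get_obs();print(o["tool_pos"],o["contact_force"])
S0=pickle.load(open("scene0.pkl","rb"));S=C["scene"]
d=np.abs(S["color"].astype(int)-S0["color"].astype(int)).max(2)>40
for r in range(80,310,6): print(r,''.join('#' if d[r:r+6,c:c+5].mean()>.4 else '.' for c in range(120,450,5)))
E
```

```text
time: 39.85
tool_pos: [516.1, 216.1, 128.0]
tcp_rot: [3.14, -0.0, 1.515]
contact_force: [-4.9, -2.2, 15.9]
grip_width: 0.7
finger_force: 7.8
time: 40.48
tool_pos: [515.4, 185.3, 258.4]
tcp_rot: [3.137, -0.001, 1.513]
contact_force: [1.0, 0.2, -0.3]
grip_width: 0.5
finger_force: 0.0
[513.78034176 186.50988094 254.76871624] [-0.29888615 -0.16754373  0.21657302]
80 ............................###########.....#######.........####..
86 ........................###############.....######...........#####
92 .......................#########.###........####....##.........###
98 ........................############.......####....###.......#....
104 ........................########.###......#####...............####
110 ..........................#####...#...#############.............##
116 ...........................###.......##############.######........
122 ...........................###.......#############.#######........
128 ..........##.#..............#.........#####################.......
134 ..........#####.......#................######################.....
140 ...........#####.....#......
[... 1326 characters left out ...]
.............................................................
260 ..................................................................
266 ..................................................................
272 ..................................................................
278 ..................................................................
284 ..................................................................
290 ..................................................................
296 ..................................................................
302 ..................................................................
308 ..................................................................
```

```bash
python3 -c "
from plant import close_job
print(close_job())"
```

```text
the job is handed in; nothing more can be done
None
```

I handed the job in after about 40 s of robot time: both cars that were out (grey and pale saloon) are in outer bays, the lid is snapped shut, and the pry blade lies flat in its tray. The mug, oil bottle and controller looked unmoved in the last image, but no verdict came back.

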